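# Check the gear-case oil of an embroidery machine with the gauge rod

## Robot

A 6-joint arm with a two-finger parallel gripper is mounted at the origin on the work surface. World frame = base frame: x ahead of the robot, y to its left, z up, the work surface at z = 0. Lengths are in m, angles in rad, forces in N, time in s.
With the tool pointing down it reaches from about 0.375 to 0.9 m from the base axis. Payload 3.1 kg.
Tool frame: the origin (TCP) lies on the front face of the gripper's body, between the roots of the fingers; the fingertips stand 73 mm ahead of it and the grasp point (between the pads) lies 54 mm ahead of it (manip.finger_overhang is the distance from the TCP to the fingertips, in m); z points along the fingers, y is the direction in which the jaws open and shut (so a half turn about z gives the same grasp; the last joint's range is limited). The gripper opens to 85 mm and grips with 20 to 120 N. Pads are 22 mm wide; open, the fingers measure 114 mm over their backs; the gripper's body (76 mm by 85 mm) begins 54 mm behind the grasp point. The pads swing forward as they close: fully open they stand 13 mm farther back than shut.
Start: joints at [1.133, 0.527, 1.433, -0, 1.181, -0.178], TCP at [0.161, 0.604, 0.304] pointing down, gripper open.
Joint ranges: [-3.08, 3.08], [-0.75, 2.2], [0.22, 2.44], [-1.43, 4.57], [0, 2.65], [-2.85, 2.85]. Speed limits (rad/s): [2.79, 2.79, 3.14, 3.14, 3.14, 3.14].

## Interface

Orientations are given as a unit quaternion [x, y, z, w].
In Python, from station import manip gives the robot as it stands.
- The arm moves only by the tool apply_moves, never from a script. Its argument "increments" is a list that holds one entry, the list of rows, each a list of 4 numbers: the shift along the tool's x, y, z in m, then the turn about the tool's z in degrees. In form: [[[dx, dy, dz, spin], ...]]. A call has 1 to 5 rows; each row shifts and turns the pose as measured when the row begins, along the tool's axes as they then stand; what a row does not reach is not made up. A row lasts 1/10 s, in which the tool goes at most 50 mm and 8.59 degrees, less where a joint would pass 70% of its speed; a pose out of reach is approached as far as the arm can. A call with a gripper value outside its range is refused whole. "fingers" is the opening, from 0 (shut) to 1 (fully open), set as the call begins (left out, the last holds). The fingers move at their own pace and stop on an object; "newtons" is the grip in N (left out, the last holds). Time passes only in rows, so rows that do not move let the fingers close. It gives the time, the measured TCP pose, the force and the opening at its end, in the units of the state.
- manip.sense(): the state, without advancing time (a new reading comes with each control period).
- manip.snapshot(name): name is "side" or "top"; returns (picture, depth): 400x640x3 uint8, red, green, blue; 400x640 float32, m along the optical axis (not along the pixel's ray), 0 where there is no reading.
- manip.camera_model(name): a dict with "mtx" (3x3 intrinsics, pixels), "R" (3x3) and "t" (3): a world point X has camera coordinates R X + t. Camera axes: x right, y down, z forward; pixel columns grow to the right and rows downward; lengths in m; the calibration is good to about 2 mm. A picture is of the moment at which its call begins. camera_model takes no time and is no camera call.
- manip.sign_off(): hands the job in, once; it reports no verdict.
The state is a dict: "t": time; "q": joint angles; "qd": joint speeds; "tau": joint torques, N m; "tcp_pos": TCP position; "tool_rot": TCP orientation; "force": force on the tool from outside, world axes, zero at the start; "ft_torque": the same for the moment, N m; "finger_gap": opening from 0.0 (shut) to 1.0 (fully open).
Only numpy, scipy, OpenCV 4.12 (cv2) and the standard library are available. Lean on these libraries where they do the work, as an engineer would, in place of code of your own. Each camera call takes 0.05 s, during which the arm holds its last target.

## Task

Before checking the oil, hang the lock-out plate by its eye on the post of the switch box, lying flat at the foot of the post, and let go of it. Then take the gauge rod from its rest, push it into the sloping guide tube of the gear case until its collar stops on the tube's mouth, pull it right out again, and present it for reading: hold the rod level with its tip over the middle of the drip tray, about 15 cm above the bench. Finish while still holding it there in the air, with the plate still on its post, and leave the thread cones, bottle, bobbin and hand tools where they are.

Things in the scene. Friction and masses are not known exactly. Their poses are not given: they have to be found in the camera images.
- plate_grip (a point): Lock-out plate: loose steel plate 100 x 40 x 6 mm, lying flat, ~120 g, with a round eye (19 mm hole) near one end and an upright grey grip block near the other. This point: centre of the block, 26 mm above the plate's underside. Block: 24 mm along x, 12 mm along y (grip it across y), 40 mm high on top of the plate. Plate axes: x along it from eye to grip, z up.
- plate_eye (a point): Centre of the plate's eye, half-way through its thickness (3 mm above the underside), 58 mm from plate_grip along the plate's -x. Axes as plate_grip.
- post_foot (a point): Foot of the steel post on the switch box: centre of the flat top of a fixed grey box 110 x 110 mm, 50 mm high, whose upright post (9 mm diameter, rounded top) rises 44.5 mm above this point. The box top carries the plate in any direction. z up.
- rod_grip (a point): Gauge rod, loose, ~150 g, lying level in a rest, axis 50 mm above the bench. This point: centre of its flat-sided handle, 100 mm long (x), 16 wide (y), 18 high (z). Rod axes: x from tip to handle (tip at -x), z up as it lies. Lift it straight up; the rest's 14 mm thick forks (top 58 mm above the bench) hold the rod 120 mm from here towards the tip and the handle 41 mm from here towards its end.
- rod_collar (a point): Centre of the tip-side face of the rod's collar (32 mm diameter, 6 mm thick), 50 mm from rod_grip along the rod's -x. Beyond it the rod is round, 8 mm diameter, with a round tip. Axes as rod_grip.
- rod_tip (a point): The very tip of the gauge rod, on its axis, 110 mm from rod_collar and 160 mm from rod_grip along the rod's -x. Axes as rod_grip.
- guide_tube: Steel tube sloping out of the gear case (fixed white box 150 x 140 x 120 mm high, small motor on its robot end to 160 mm). Origin: centre of the mouth's rim, 135 mm above the bench. z: tube axis out of the mouth, rising 35 degrees, roughly towards world +x. Bore 13 mm, in the last 15 mm flared to 23 mm (32 outside). The rod enters along -z, 110 mm, until the collar lies on the rim.
- tray: Drip tray: fixed shallow open steel tray 140 mm (x) x 110 mm (y), 15 mm high. Origin: centre of its underside, on the bench.

How it is judged:
On the way, in this order (a step that is already met when the one before it is completed fails the run):
1. the plate's eye is over the post, the plate lies flat on the switch box and is let go (horizontal distance between plate_eye and post_foot below 0.008 m and z of plate_eye in the frame of post_foot below 0.008 m and angle between plate_eye's own z axis and vertical below 0.1 rad and contact force between the fingers and plate below 0.1 N), for 0.3 s.
2. the rod is in the guide tube with its collar on the mouth (z of rod_collar in the frame of guide_tube below 0.004 m and distance between rod_collar and guide_tube below 0.008 m and angle between the x axis of rod_collar and the z axis of guide_tube, either way round below 0.12 rad), for 0.1 s.
3. the rod is pulled right out of the tube (z of rod_tip in the frame of guide_tube above 0.005 m and contact force between the fingers and rod above 0.5 N), for 0.1 s.
At the end, for the whole second after the job is handed in: Plate untouched, flat (0.1 rad) on the switch box, eye centre within 8 mm of the post; rod held by the fingers alone, at rest, level within 0.15 rad, tip 90 to 210 mm above the bench and over the tray (within 55 mm of its centre along x, 45 mm along y) (all of step 1 and contact force between the fingers and rod above 0.5 N and angle between rod_tip's own x axis and vertical between 1.421 and 1.721 rad and height (world z) of rod_tip between 0.09 and 0.21 m and x of rod_tip in the frame of tray between -0.055 and 0.055 m and y of rod_tip in the frame of tray between -0.045 and 0.045 m and linear speed of rod below 0.03 m/s and contact force between rod and gearcase below 0.1 N and contact force between rod and guide_tube below 0.1 N and contact force between rod and rest below 0.1 N and contact force between rod and switchbox below 0.1 N and contact force between rod and tray below 0.1 N and contact force between rod and plate below 0.1 N and contact force between rod and table below 0.1 N and contact force between rod and oil_bottle below 0.1 N and contact force between rod and brush below 0.1 N); the arm keeps its last pose, push and grip.
It fails at once if a thread cone, the bottle, the bobbin or a hand tool is displaced by more than 40 mm (distance of any of cone_a, cone_b, cone_c, oil_bottle, screwdriver, brush, bobbin from where it was at the start of the episode above 0.04 m).
It also fails if it takes over 72 s, if anything falls off the work surface, if the arm or the gripper's body presses on something with over 40 N, if the wrist force passes 120 N, or if a joint passes its speed limit or range.

## Working session

There is one attempt and no reset: what is moved stays moved. The work goes in short steps, Python scripts to look and compute and a tool call to move; the robot and the scene stay as the last step left them, time stands still between calls to the robot, and variables do not carry over. Pictures are saved under pics/ and viewed, and the job is handed in when it is done.

Besides the shell and the picture viewer there is one more tool, called after ">>>" as a command line: name --argument value ..., lists and objects as JSON in quotes. apply_moves: Moves the arm, as the interface text tells. Its arguments: {"type":"object","properties":{"increments":{"type":"array","items":{"type":"array","items":{"type":"array","items":{"type":"number"}}}},"fingers":{"type":"number"},"newtons":{"type":"number"}},"required":["increments"]}

```bash
ls; mkdir -p pics; python3 - <<'E'
from station import manip
import cv2,numpy as np
for n in("side","top"):
    p,d=manip.snapshot(n); cv2.imwrite(f"pics/{n}0.png",p[:,:,::-1]); np.savez(f"pics/{n}0.npz",p=p,d=d)
    c=manip.camera_model(n); print(n,c); print((d>0).mean())
print(manip.sense(), manip.finger_overhang)
E
```

```text
pics
side {'mtx': array([[398.65406239,   0.        , 327.36453031],
       [  0.        , 398.65406239, 203.59819356],
       [  0.        ,   0.        ,   1.        ]]), 'R': array([[ 0.97612969, -0.21718313, -0.00151924],
       [-0.1665326 , -0.74395392, -0.64714717],
       [ 0.1394192 ,  0.63195258, -0.76236358]]), 't': array([-0.52004104,  0.12553909,  1.21542071])}
0.9960859375
top {'mtx': array([[506.82443335,   0.        , 327.31067208],
       [  0.        , 506.82443335, 205.52057684],
       [  0.        ,   0.        ,   1.        ]]), 'R': array([[-0.00169592, -0.99999734,  0.00156122],
       [-0.97814808,  0.00133428, -0.20790516],
       [ 0.20790252, -0.0018797 , -0.97814774]]), 't': array([-0.03213415,  0.54459987,  1.50386563])}
0.996078125
{'t': 0.1, 'q': array([ 1.13252129e+00,  5.28367714e-01,  1.43376382e+00,  9.24523202e-06,
        1.18142566e+00, -1.78488403e-01]), 'qd': array([-1.51834669e-03, -1.68741279e-04, -4.01860434e-03, -6.91860664e-04,
        7.23340004e-04, -9.44127483e-05]), 'tau': array([-2.25295967e-04, -4.43302739e+01, -1.78586733e+01, -2.38744133e-04,
        3.90017594e-03, -1.14502345e-05]), 'tcp_pos': array([0.16029196, 0.60357461, 0.30303801]), 'tool_rot': array([ 1.29530041e-01,  9.91575012e-01, -9.34636751e-04, -3.02209547e-04]), 'force': array([0.17198627, 0.42749862, 0.47898963]), 'ft_torque': array([-2.00155941e-02, -3.19697133e-02,  4.96599419e-05]), 'finger_gap': 0.9994166418860505} 0.0726
```

View pics/top0.png

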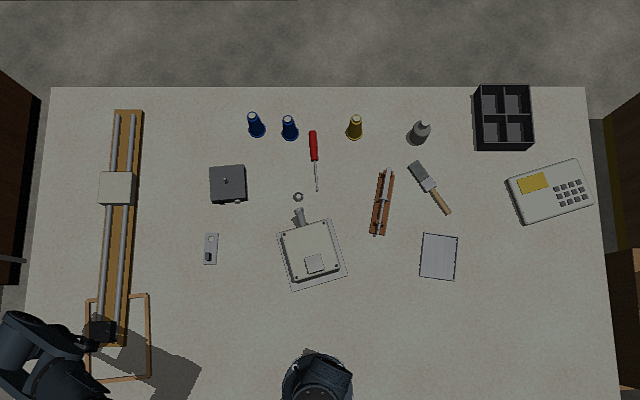

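View pics/side0.png

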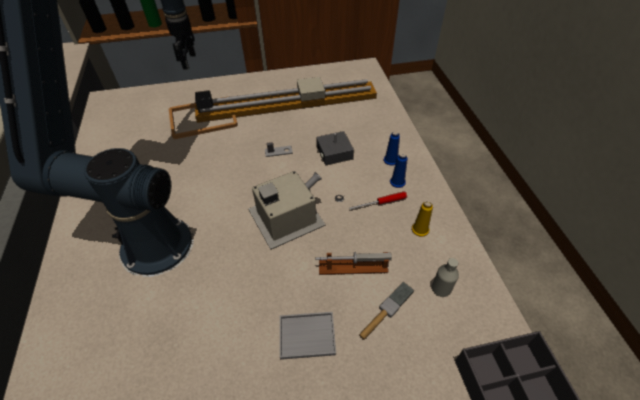

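Top view: plate near (210,248), switch box (228,184), gear case (312,250) with its tube at (298,215), rod in its rest (382,200), tray (438,257). I'll enlarge the crops for measuring.

```bash
python3 - <<'E'
import cv2,numpy as np
t=np.load("pics/top0.npz")['p'][:,:,::-1]; s=np.load("pics/side0.npz")['p'][:,:,::-1]
def up(im,x0,y0,w,h,f): return cv2.resize(im[y0:y0+h,x0:x0+w],None,fx=f,fy=f,interpolation=cv2.INTER_CUBIC)
cv2.imwrite("pics/c1.png",up(t,190,150,100,125,4.8))
cv2.imwrite("pics/c2.png",up(t,270,160,130,140,4.2))
cv2.imwrite("pics/c3.png",up(s,240,110,160,160,3.7))
E
```

```text
(no output)
```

View pics/c1.png

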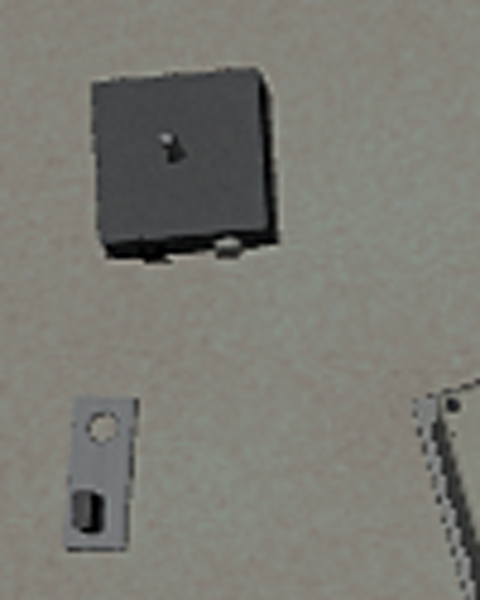

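View pics/c2.png

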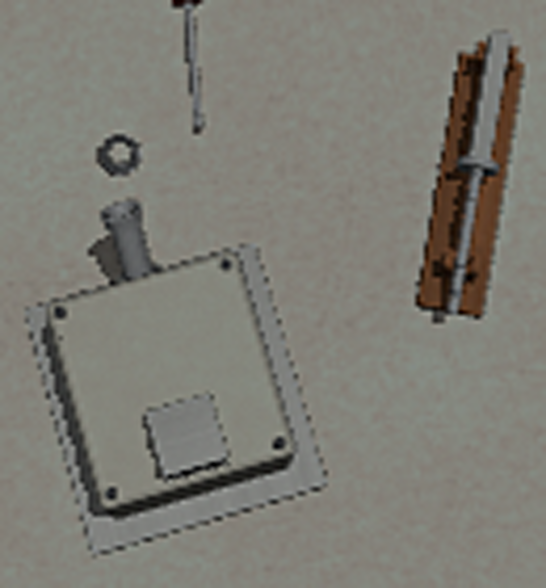

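View pics/c3.png

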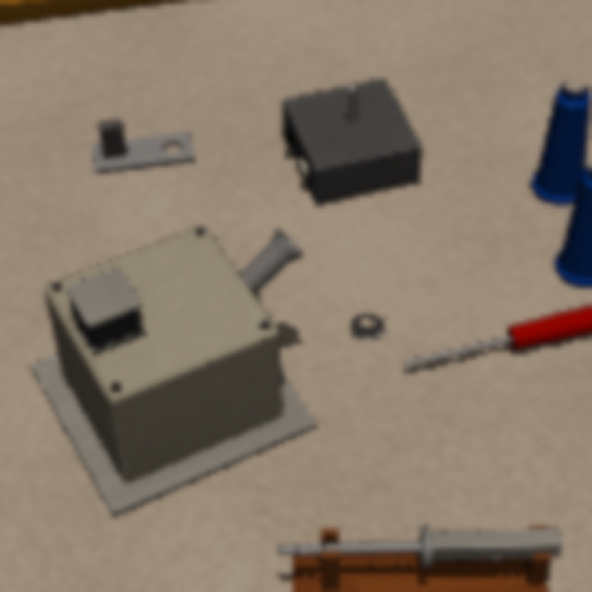

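```bash
cat > h.py <<'E'
from station import manip
import cv2,numpy as np
def cloud(n,d):
    c=manip.camera_model(n);v,u=np.mgrid[:d.shape[0],:d.shape[1]]
    K=c['mtx'];P=np.stack([(u-K[0,2])/K[0,0]*d,(v-K[1,2])/K[1,1]*d,d],-1)
    return (P-c['t'])@c['R']
def ray(n,u,v,z):
    c=manip.camera_model(n);K=c['mtx']
    r=np.array([(u-K[0,2])/K[0,0],(v-K[1,2])/K[1,1],1.])@c['R'];o=-c['R'].T@c['t']
    return o+r*(z-o[2])/r[2]
def pix(n,X):
    c=manip.camera_model(n);p=c['mtx']@(c['R']@np.asarray(X,float)+c['t']);return p[:2]/p[2]
E
python3 - <<'E'
from h import *
T=np.load("pics/top0.npz");S=np.load("pics/side0.npz")
W=cloud("top",T['d']);V=cloud("side",S['d'])
def box(W,x0,x1,y0,y1,z0,z1,name):
    m=(W[...,0]>x0)&(W[...,0]<x1)&(W[...,1]>y0)&(W[...,1]<y1)&(W[...,2]>z0)&(W[...,2]<z1)
    P=W[m]
    if len(P)<4: print(name,len(P));return
    r=cv2.minAreaRect((P[:,:2]*1000).astype(np.float32))
    print(name,len(P),'c',np.round(r[0],1),'s',np.round(r[1],1),'a',round(r[2],1),'mean',np.round(P.mean(0)*1000,1),'zmed',np.round(np.median(P[:,2])*1000,1))
for nm,X in(("top",W),("side",V)):
    print(nm, 'table z', np.median(X[(X[...,0]>.4)&(X[...,0]<.8)&(abs(X[...,1])<.4)][:,2]))
    g=lambda u,v: X[v,u]
for n,u,v in(("plate",210,255),("box",228,184),("rod",386,180),("case",310,250),("tray",438,257),("post",226,181)): print(n,np.round(W[v,u],4))
for nm,X in(("top",W),("side",V)):
    print(nm)
    box(X,.3,.55,.2,.35,.003,.015,'plate'); box(X,.3,.55,.2,.35,.025,.06,'block')
    box(X,.5,.75,.15,.32,.04,.056,'boxtop'); box(X,.5,.75,.15,.32,.065,.11,'post')
    box(X,.3,.6,-.12,.15,.115,.127,'casetop'); box(X,.3,.6,-.12,.15,.14,.17,'motor')
    box(X,.5,.62,-.1,.15,.06,.16,'tube')
    box(X,.3,.6,-.4,-.2,.003,.03,'tray');box(X,.4,.75,-.2,-.08,.035,.09,'rod')
E
```

```text
top table z 0.0012206515595753168
side table z 0.001499922904897206
plate [0.3957 0.3277 0.0287]
box [0.6152 0.277  0.0499]
rod [ 0.6254 -0.2158  0.0577]
case [0.3991 0.0175 0.1231]
tray [ 0.3905 -0.3771  0.0096]
post [0.618  0.2782 0.0762]
top
plate 928 c [425.4 274.9] s [149.7 246. ] a 89.9 mean [424.  285.6   5.6] zmed 5.0
block 47 c [391.6 333.7] s [12.2 22.9] a 89.9 mean [391.7 332.4  41.8] zmed 44.3
boxtop 1014 c [619.4 274.1] s [117.2  98.2] a 5.4 mean [620.2 272.1  49.4] zmed 49.5
post 15 c [621.1 280.3] s [7.  6.8] a 53.7 mean [620.8 279.8  85.6] zmed 88.7
casetop 2042 c [426.2  25. ] s [202.6 139.5] a 16.4 mean [407.3  19.1 120.3] zmed 120.2
motor 282 c [423.4  24. ] s [182.5  45.6] a 16.3 mean [366.4   7.3 156.8] zmed 157.2
tube 65 c [511.7  50.4] s [23.7 28.2] a 1.8 mean [510.9  49.4 134.3] zmed 134.5
tray 2093 c [ 450.7 -299.9] s [199.9 298.5] a 90.0 mean [ 446.7 -313.1    7.4] zmed 5.9
rod 100 c [ 514.6 -189.7] s [115.7  20.2] a 0.4 mean [ 501.8 -191.7   52.4] zmed 52.5
side
plate 431 c [424.9 275.4] s [149.  249.7] a 89.9 mean [425.3 292.4   5.2] zmed 4.7
block 44 c [392.1 334.5] s [22.8 16.9] a 8.1 mean [392.4 332.6  37.9] zmed 38.6
boxtop 564 c [622.8 273.9] s [110.9 100.2] a 4.8 mean [620.5 267.4  50. ] zmed 50.4
post 17 c [621.9 278.5] s [7.8 7.3] a 67.8 mean [621.5 279.2  83.5] zmed 85.8
casetop 1490 c [427.5  24.8] s [204.6 142.4] a 16.7 mean [411.5  10.9 120.4] zmed 120.4
motor 268 c [423.5  23.6] s [181.8  47.5] a 15.0 mean [366.8   3.8 154.9] zmed 157.7
tube 55 c [511.9  51.4] s [27.3 22.2] a 87.8 mean [509.6  47.2 134.8] zmed 134.1
tray 2215 c [ 450.5 -300.1] s [199.7 299.1] a 90.0 mean [ 442.8 -322.     7.5] zmed 5.4
rod 100 c [ 511.9 -188.7] s [112.2  22.2] a 0.1 mean [ 496.1 -190.8   53.3] zmed 53.5
```

```bash
python3 - <<'E'
from h import *
T=np.load("pics/top0.npz");S=np.load("pics/side0.npz")
W=cloud("top",T['d']);V=cloud("side",S['d'])
def box(W,x0,x1,y0,y1,z0,z1,name,big=True):
    m=(W[...,0]>x0)&(W[...,0]<x1)&(W[...,1]>y0)&(W[...,1]<y1)&(W[...,2]>z0)&(W[...,2]<z1)
    if big:
        n,l,s,_=cv2.connectedComponentsWithStats(m.astype(np.uint8),connectivity=8)
        m=l==1+np.argmax(s[1:,4])
    P=W[m]
    r=cv2.minAreaRect((P[:,:2]*1000).astype(np.float32))
    pc=np.linalg.eigh(np.cov(P[:,:2].T))[1][:,1]
    print(name,len(P),'c',np.round(r[0],1),'s',np.round(r[1],1),'a',round(r[2],1),'pca',round(np.degrees(np.arctan2(pc[1],pc[0])),1),'mean',np.round(P.mean(0)*1000,1),'z',np.round(np.percentile(P[:,2]*1000,[10,50,90]),1))
for nm,X in(("top",W),("side",V)):
    print(nm)
    box(X,.34,.5,.27,.4,.0035,.06,'plate'); box(X,.36,.5,.3,.37,.03,.06,'block')
    box(X,.5,.75,.2,.36,.04,.056,'boxtop');box(X,.59,.65,.25,.3,.065,.11,'post')
    box(X,.32,.5,-.1,.15,.115,.127,'casetop'); box(X,.3,.44,-.12,.15,.14,.17,'motor')
    box(X,.48,.56,-.0,.1,.07,.16,'tube')
    box(X,.3,.5,-.5,-.3,.0035,.03,'tray');box(X,.4,.75,-.28,-.1,.045,.09,'rod',0)
E
```

```text
top
plate 349 c [417.6 338.1] s [ 61.8 107. ] a 89.8 pca -177.9 mean [417.2 332.   11.9] z [ 4.3  7.2 37. ]
block 40 c [391.7 334.1] s [12.  23.2] a 87.4 pca 176.2 mean [391.8 333.   44.3] z [36.9 44.7 49.9]
boxtop 1167 c [621.4 280.5] s [110.9 111.3] a 6.0 pca 174.0 mean [620.7 279.5  49.4] z [44.9 49.6 53.6]
post 15 c [621.1 280.3] s [7.  6.8] a 53.7 pca 67.5 mean [620.8 279.8  85.6] z [73.8 88.7 94.3]
casetop 2004 c [411.   20.5] s [170.8 139.5] a 16.4 pca -148.2 mean [407.5  18.5 120.3] z [116.6 120.2 124. ]
motor 265 c [357.9   4.8] s [45.9 45.6] a 16.3 pca 174.0 mean [357.4   4.6 157.6] z [153.6 157.4 161.8]
tube 125 c [500.3  46.1] s [48.7 28.7] a 19.6 pca -157.6 mean [500.9  46.6 130.5] z [120.5 130.8 142.5]
tray 1166 c [ 396.8 -380.3] s [131.8 170.5] a 80.4 pca 173.0 mean [ 393.6 -382.9    8.5] z [ 4.2  7.2 15.5]
rod 333 c [ 562.7 -206.5] s [ 29.5 215.5] a 79.1 pca 169.3 mean [ 573.9 -208.2   56.1] z [49.2 56.3 62.4]
side
plate 234 c [422.  352.6] s [102.9  84.1] a 0.4 pca -178.9 mean [415.2 332.6  13.4] z [ 4.8  7.6 37.7]
block 34 c [393.1 335. ] s [17.3 21.9] a 80.4 pca -172.6 mean [392.6 333.   41. ] z [33.3 41.7 47.5]
boxtop 645 c [622.  282.1] s [111.  116.5] a 4.9 pca 116.5 mean [620.4 275.   50.1] z [46.7 50.4 53. ]
post 17 c [621.9 278.5] s [7.8 7.3] a 67.8 pca 78.4 mean [621.5 279.2  83.5] z [69.5 85.8 93.4]
casetop 1464 c [413.5  20.6] s [175.2 142.4] a 16.5 pca 49.2 mean [412.1  10.2 120.4] z [117.7 120.4 123. ]
motor 252 c [357.9   5.7] s [45.1 47.7] a 16.1 pca 110.9 mean [357.9   1.  155.7] z [146.  157.8 160. ]
tube 116 c [502.   48.4] s [47.8 27.6] a 14.3 pca -153.9 mean [499.4  43.8 128.8] z [116.  129.2 140.8]
tray 1708 c [ 396.1 -374.2] s [122.2 144.9] a 82.9 pca 171.6 mean [ 394.1 -379.1    7.3] z [ 3.9  5.6 14.7]
rod 449 c [ 561.4 -206.2] s [ 32.8 215.1] a 79.9 pca 168.5 mean [ 579.1 -210.6   55.7] z [48.8 56.1 61.2]
```

```bash
python3 - <<'E'
from h import *
T=np.load("pics/top0.npz");S=np.load("pics/side0.npz")
pt=T['p'].astype(int)
def cc(x,y,x0,y0,f): return x0+(x+.5)/f-.5,y0+(y+.5)/f-.5
print('eye top',ray('top',*cc(102,427,190,150,4.8),.006)*1000,'side',ray('side',*cc(174,145,240,110,3.7),.006)*1000)
print('corners',[np.round(ray('top',*cc(x,y,190,150,4.8),.006)*1000,1) for x,y in((78,397),(140,398),(128,550),(66,549))])
print('post top',ray('top',*cc(167,138,190,150,4.8),.094)*1000, 'side',ray('side',*cc(353,93,240,110,3.7),.094)*1000)
print('mouth',ray('top',*cc(122,213,270,160,4.2),.135)*1000,'side',ray('side',*cc(288,246,240,110,3.7),.135)*1000)
# saturation mask rod: grey vs brown
hsv=cv2.cvtColor(T['p'],cv2.COLOR_RGB2HSV)
for y in range(164,240,3):
    print(y,' '.join(f"{hsv[y,x,1]:3d}/{hsv[y,x,2]:3d}" for x in range(368,398)))
E
```

```text
eye top [449.90996015 332.6670623    6.        ] side [452.21037736 336.8877686    6.        ]
corners [array([469.8, 349.3,   6. ]), array([469. , 308.6,   6. ]), array([369.6, 312.2,   6. ]), array([370.3, 352.3,   6. ])]
post top [621.59245617 279.79554969  94.        ] side [621.44220418 273.52467598  94.        ]
mouth [513.78760165  50.76738242 135.        ] side [512.9956442   49.04436789 135.        ]
164  21/133  25/132  25/130  15/133  15/132  21/132  23/132  25/132  15/132  15/132  19/131  23/131  21/132  19/131  16/131  17/134  17/136  16/131  17/132  16/131  17/134  17/133  21/133  21/132  15/132  19/132  16/131  17/133  17/136  19/133
167  19/131  22/130  19/131  15/133  18/131  19/133  14/132  21/132  19/132  17/134  13/133  15/132  17/132  17/134  17/134  17/134  17/134  17/138  15/136   9/118   9/114  18/113  20/112  21/135  15/134  17/138  19/132  15/133  15/135  17/132
170  19/131  17/134  19/133  23/131  21/133  23/131  21/133  15/133  17/132  23/132  21/132  25/134  21/132  19/133  15/133  34/ 98 177/ 91 117/ 98  14/ 74   6/133   6/126   4/128   4/126   9/109  18
[... 4956 characters left out ...]
/ 39  14/ 36 170/ 18 136/ 30 255/ 20  28/ 45  15/117  14/128 129/ 75 166/103 157/ 96 150/ 90 156/ 88 117/ 96  19/122  16/141  17/135  15/133  15/134  17/136  19/132  27/132  23/131  19/131  23/133  25/132  27/131
236  15/135  15/137  15/136  21/135  18/125  28/ 46  33/ 54  24/ 74  22/140  17/139  17/138  15/138  15/139  13/138  15/140  18/139  18/139  15/134  18/139  17/138  15/137  17/132  23/132  21/132  15/132  15/134  15/133  19/132  21/134  22/130
239  17/132  17/133  17/133  15/134  15/134  17/134  15/135  15/134  17/133  13/134  14/132  23/132  15/133  19/131  17/132  15/134  15/134  15/135  17/137  15/134  19/133  19/133  14/132  17/133  23/133  19/131  21/131  15/133  19/131  19/132
```

```bash
python3 - <<'E'
from h import *
T=np.load("pics/top0.npz")
hsv=cv2.cvtColor(T['p'],cv2.COLOR_RGB2HSV)
m=((hsv[...,1]<32)&(hsv[...,2]>45))
def seg(r0,r1,z,vmin):
    c=[]
    for y in range(r0,r1):
        xc=386-(y-185)*8/45.
        xs=[x for x in range(int(xc)-4,int(xc)+6) if hsv[y,x,1]<32 and hsv[y,x,2]>vmin]
        c.append(ray('top',np.mean(xs),y,z)*1000)
    c=np.array(c);p=np.polyfit(c[:,0],c[:,1],1);print(r0,'dir deg',np.degrees(np.arctan(p[0])),'y at x',[(x,round(np.polyval(p,x),1)) for x in(460,500,560,610,650)],np.std(c[:,1]-np.polyval(p,c[:,0])))
seg(169,196,.059,100)
seg(203,221,.053,48)
seg(203,234,.053,48)
print('end',ray('top',389,166.0,.059)*1000,'collar top/handle edge',ray('top',385,196,.05)*1000,ray('top',385,200,.05)*1000,'tip',ray('top',374.5,236.5,.05)*1000)
def cc(x,y,x0,y0,f): return x0+(x+.5)/f-.5,y0+(y+.5)/f-.5
for z in (.05,):
  print('side tip',ray('side',*cc(279,549,240,110,3.7),z)*1000,'end',ray('side',*cc(560,540,240,110,3.7),z)*1000,'collar',ray('side',*cc(425,546,240,110,3.7),z)*1000)
E
```

```text
169 dir deg -11.895902129803332 y at x [(460, np.float64(-184.1)), (500, np.float64(-192.5)), (560, np.float64(-205.1)), (610, np.float64(-215.7)), (650, np.float64(-224.1))] 0.9620420363298947
203 dir deg -11.448025001942002 y at x [(460, np.float64(-185.2)), (500, np.float64(-193.3)), (560, np.float64(-205.5)), (610, np.float64(-215.6)), (650, np.float64(-223.7))] 0.7450793336866668
203 dir deg -10.776263325595353 y at x [(460, np.float64(-186.1)), (500, np.float64(-193.7)), (560, np.float64(-205.2)), (610, np.float64(-214.7)), (650, np.float64(-222.3))] 0.7359828771147195
end [ 670.34716636 -226.21676248   59.        ] collar top/handle edge [ 576.09861335 -212.32292205   50.        ] [ 563.36047503 -211.99980727   50.        ] tip [ 449.12115218 -177.01102735   50.        ]
side tip [ 456.41305484 -183.33900648   50.        ] end [ 668.10253893 -222.349809     50.        ] collar [ 565.78088939 -205.02405214   50.        ]
```

```bash
cat >> h.py <<'E'
from scipy.spatial.transform import Rotation as Ro
def plan(x,y,z,az=None,step=45):
    s=manip.sense();R=Ro.from_quat(s['tool_rot']).as_matrix();p=s['tcp_pos'].copy()
    cur=np.degrees(np.arctan2(R[1,0],R[0,0]));tilt=np.degrees(np.arccos(-R[2,2]))
    print('t',round(s['t'],2),'tcp',np.round(p*1000,1),'az',round(cur,1),'tilt',round(tilt,2),'gap',round(s['finger_gap'],3),'F',np.round(s['force'],1),'q',np.round(s['q'],2))
    sp=0 if az is None else -((az-cur+90)%180-90)
    D=np.array([x,y,z])*1.-p
    n=max(1,int(np.ceil(np.linalg.norm(D)*1000/step)),int(np.ceil(abs(sp)/8.)))
    rows=[]
    for i in range(n):
        d=R.T@(D/n);rows.append([round(float(a),4) for a in d]+[round(float(sp/n),2)])
        R=R@Ro.from_euler('z',sp/n,degrees=True).as_matrix()
    for i in range(0,n,5): print(rows[i:i+5])
E
python3 -c "
from h import *
plan(.3917,.3325,.2,178.2)"
```

```text
t 0.1 tcp [160.3 603.6 303. ] az 165.1 tilt 0.11 gap 0.999 F [0.2 0.4 0.5] q [ 1.13  0.53  1.43  0.    1.18 -0.18]
[[-0.0326, -0.0225, 0.0115, -1.45], [-0.032, -0.0233, 0.0115, -1.45], [-0.0314, -0.0241, 0.0115, -1.45], [-0.0308, -0.0249, 0.0115, -1.45], [-0.0301, -0.0257, 0.0115, -1.45]]
[[-0.0295, -0.0264, 0.0115, -1.45], [-0.0288, -0.0272, 0.0115, -1.45], [-0.0281, -0.0279, 0.0115, -1.45], [-0.0274, -0.0286, 0.0115, -1.45]]
```

>>> apply_moves --increments '[[[-0.033,-0.023,0.011,-1.5],[-0.032,-0.023,0.011,-1.5],[-0.031,-0.024,0.011,-1.5],[-0.031,-0.025,0.011,-1.5],[-0.03,-0.026,0.011,-1.5]]]'

```text
t: 0.6
tcp_pos: [0.2899, 0.4531, 0.246]
tool_rot: [0.057, 0.998, 0.002, 0.0]
force: [1.5, 0.7, -0.4]
finger_gap: 1.0
```

>>> apply_moves --increments '[[[-0.029,-0.026,0.011,-1.5],[-0.029,-0.027,0.011,-1.5],[-0.028,-0.028,0.011,-1.5],[-0.027,-0.028,0.011,-1.5]]]'

```text
t: 1.0
tcp_pos: [0.3976, 0.3308, 0.1992]
tool_rot: [0.001, 1.0, 0.001, -0.001]
force: [0.3, 0.7, 0.6]
finger_gap: 0.999
```

```bash
python3 -c "
from h import *
plan(.3917,.3325,.12,178.2)"
```

```text
t 1.0 tcp [397.6 330.8 199.2] az 179.8 tilt 0.15 gap 0.999 F [0.3 0.7 0.6] q [ 0.48  0.54  1.8   0.    0.8  -1.09]
[[0.0029, 0.0007, 0.0396, 0.82], [0.0029, 0.0007, 0.0396, 0.82]]
```

>>> apply_moves --increments '[[[0.003,0.001,0.035,0.8],[0.003,0.001,0.035,0.8],[0,0,0,0]]]'

```text
t: 1.3
tcp_pos: [0.3972, 0.3286, 0.1264]
tool_rot: [0.021, 1.0, 0.001, 0.001]
force: [-0.6, -1.1, -1.1]
finger_gap: 1.003
```

```bash
python3 - <<'E'
from h import *
plan(.3917,.3325,.084,178.2)
for n in("top","side"):
    p,d=manip.snapshot(n);u,v=pix(n,[.392,.332,.05]).astype(int)
    cv2.imwrite(f"pics/{n}1.png",cv2.resize(p[max(0,v-50):v+50,u-60:u+60,::-1],None,fx=5,fy=5,interpolation=cv2.INTER_CUBIC));print(u,v)
E
```

```text
t 1.3 tcp [397.2 328.6 126.4] az 177.6 tilt 0.17 gap 1.003 F [-0.6 -1.1 -1.1] q [ 0.47  0.67  1.84  0.    0.62 -1.06]
[[0.0057, 0.0035, 0.0424, -0.57]]
206 255
269 143
```

View pics/side1.png

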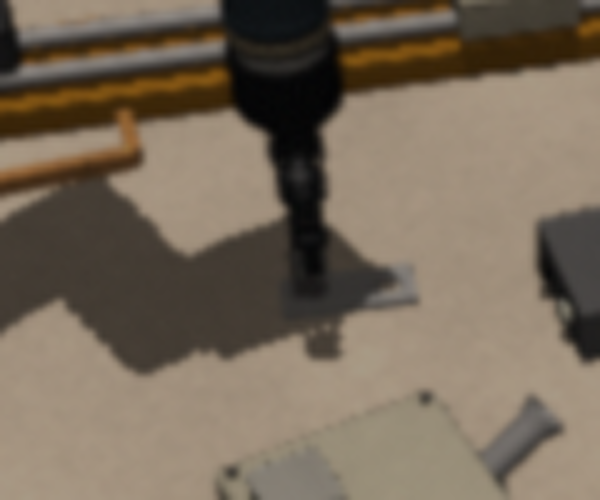

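>>> apply_moves --increments '[[[0.006,0.004,0.022,-0.5],[0,0,0.02,0]]]'

```text
t: 1.6
tcp_pos: [0.3962, 0.3372, 0.0922]
tool_rot: [0.014, 1.0, 0.006, 0.009]
force: [0.5, -0.4, 0.2]
finger_gap: 1.002
```

```bash
python3 -c "
from h import *
plan(.3917,.3325,.084,178.2)"
```

```text
t 1.6 tcp [396.2 337.2  92.2] az 178.3 tilt 1.23 gap 1.002 F [ 0.5 -0.4  0.2] q [ 0.49  0.74  1.85  0.    0.53 -1.06]
[[0.0046, -0.005, 0.008, 0.13]]
```

>>> apply_moves --increments '[[[0.004,-0.004,0.007,0],[0,0,0,0]]]'

```text
t: 1.8
tcp_pos: [0.3922, 0.3345, 0.0864]
tool_rot: [0.013, 1.0, 0.006, 0.01]
force: [-0.2, 0.4, 0.4]
finger_gap: 1.004
```

```bash
python3 -c "
from h import *
plan(.3917,.3325,.084,178.2)"
```

```text
t 1.8 tcp [392.2 334.5  86.4] az 178.5 tilt 1.36 gap 1.004 F [-0.2  0.4  0.4] q [ 0.49  0.75  1.87  0.    0.51 -1.06]
[[0.0005, -0.002, 0.0024, 0.28]]
```

>>> apply_moves --increments '[[[0,-0.002,0.002,0],[0,0,0,0],[0,0,0,0],[0,0,0,0],[0,0,0,0]]]' --fingers 0 --newtons 50

```text
t: 2.3
tcp_pos: [0.3941, 0.3337, 0.0888]
tool_rot: [0.013, 1.0, 0.008, 0.014]
force: [-0.8, 2.3, 0.3]
finger_gap: 0.144
```

>>> apply_moves --increments '[[[0,0,0,0],[0,0,0,0]]]'

```text
t: 2.5
tcp_pos: [0.3941, 0.3337, 0.0889]
tool_rot: [0.013, 1.0, 0.008, 0.014]
force: [-0.0, -0.7, -0.5]
finger_gap: 0.131
```

```bash
python3 -c "
from h import *
plan(.3917,.3325,.2,178.2)"
```

```text
t 2.5 tcp [394.1 333.7  88.9] az 178.5 tilt 1.84 gap 0.131 F [-0.  -0.7 -0.5] q [ 0.49  0.74  1.87  0.    0.5  -1.06]
[[-0.0002, 0.0002, -0.037, 0.1], [-0.0002, 0.0002, -0.037, 0.1], [-0.0002, 0.0002, -0.037, 0.1]]
```

>>> apply_moves --increments '[[[0,0,-0.03,0],[0,0,-0.04,0],[0,0,-0.04,0],[0,0,0,0]]]'

```text
t: 2.9
tcp_pos: [0.3904, 0.3313, 0.1996]
tool_rot: [0.013, 1.0, 0.007, 0.01]
force: [-0.4, 0.0, -1.4]
finger_gap: 0.132
```

```bash
python3 -c "
from h import *
plan(.5656,.2820,.2,178.2)"
```

```text
t 2.9 tcp [390.4 331.3 199.6] az 178.5 tilt 1.42 gap 0.132 F [-0.4  0.  -1.4] q [ 0.48  0.53  1.82  0.    0.76 -1.06]
[[-0.0353, -0.0089, 0.0005, 0.06], [-0.0353, -0.0089, 0.0005, 0.06], [-0.0353, -0.0089, 0.0005, 0.06], [-0.0353, -0.0088, 0.0005, 0.06], [-0.0353, -0.0088, 0.0005, 0.06]]
```

>>> apply_moves --increments '[[[-0.035,-0.009,0,0],[-0.035,-0.009,0,0],[-0.035,-0.009,0,0],[-0.035,-0.009,0,0],[-0.035,-0.009,0,0]]]'

```text
t: 3.4
tcp_pos: [0.5609, 0.2808, 0.1987]
tool_rot: [0.01, 1.0, 0.005, 0.004]
force: [0.2, 0.6, -0.2]
finger_gap: 0.129
```

```bash
python3 - <<'E'
from h import *
plan(.5656,.2820,.2,178.2)
for n in("top","side"):
    p,d=manip.snapshot(n);u,v=pix(n,[.60,.28,.1]).astype(int)
    np.savez(f"pics/{n}2.npz",p=p,d=d)
    cv2.imwrite(f"pics/{n}2.png",cv2.resize(p[v-40:v+40,u-50:u+50,::-1],None,fx=6,fy=6,interpolation=cv2.INTER_CUBIC));print(u,v)
E
```

```text
t 3.4 tcp [560.9 280.8 198.7] az 178.9 tilt 0.76 gap 0.129 F [ 0.2  0.6 -0.2] q [ 0.28  0.66  1.52  0.01  0.95 -1.27]
[[-0.0047, 0.0013, -0.0013, 0.69]]
223 184
328 133
```

View pics/side2.png

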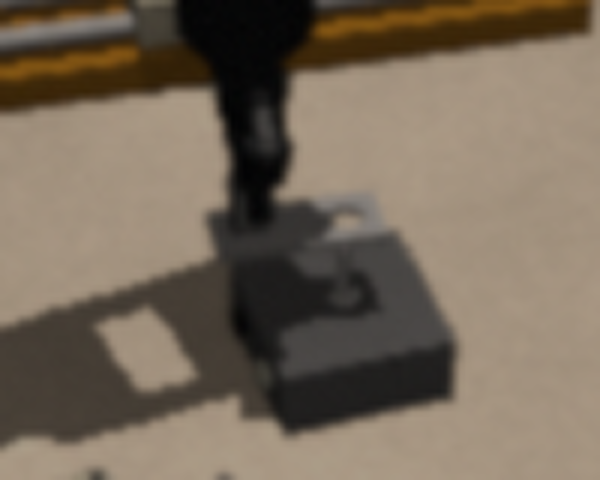

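View pics/top2.png

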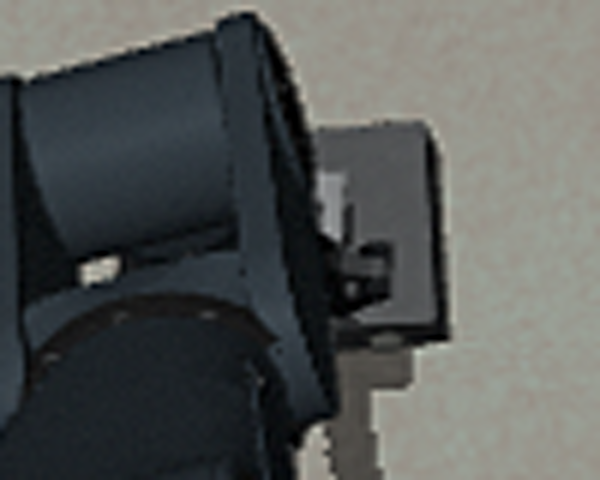

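```bash
python3 - <<'E'
from h import *
def cc(x,y,x0,y0,f): return x0+(x+.5)/f-.5,y0+(y+.5)/f-.5
for z in(.1098,.1158): print('eye side',ray('side',*cc(350,218,278,93,6),z)*1000)
# corners of plate far end
for c in((318,195),(375,194),(384,235)): print(np.round(ray('side',*cc(*c,278,93,6),.1158)*1000,1))
# rigid prediction
R0=Ro.from_quat([.013,1,.008,.014]);p0=np.array([.3941,.3337,.0889])
s=manip.sense();R1=Ro.from_quat(s['tool_rot'])
for y in(.3297,.3327):
  e=R0.inv().apply(np.array([.450,y,.003])-p0);print('pred',(s['tcp_pos']+R1.apply(e))*1000, 'R',np.round(R1.as_matrix()[:,2],3), Ro.as_matrix(R0)[:,2].round(3))
pm,dm=np.load("pics/side2.npz")['p'],np.load("pics/side2.npz")['d']
W=cloud('side',dm);m=(W[...,2]>.098)&(W[...,2]<.135)&(W[...,0]>.58)&(W[...,0]<.7)&(abs(W[...,1]-.28)<.04)
P=W[m];r=cv2.minAreaRect((P[:,:2]*1000).astype(np.float32));print(r,len(P),P[:,:2].max(0),np.percentile(P[:,2],[10,50,90]))
E
```

```text
eye side [627.14576952 285.22967926 109.8       ]
eye side [625.35318222 278.05526995 115.8       ]
[611.9 302.7 115.8]
[644.7 296.2 115.8]
[641.  258.9 115.8]
pred [620.41107257 275.50570575 112.51820544] R [ 0.016  0.011 -1.   ] [ 0.028  0.016 -0.999]
pred [620.40145125 278.5056538  112.50340278] R [ 0.016  0.011 -1.   ] [ 0.028  0.016 -0.999]
((612.2290649414062, 279.2319030761719), (45.68001937866211, 64.47026062011719), 86.04033660888672) 150 [0.64439269 0.30328493] [0.11310041 0.11638227 0.11891506]
```

>>> apply_moves --increments '[[[0,0.002,0,0],[0,0,0.012,0],[0,0,0.015,0],[0,0,0,0]]]'

```text
t: 3.9
tcp_pos: [0.5627, 0.2821, 0.1669]
tool_rot: [0.011, 1.0, 0.005, 0.005]
force: [3.2, -0.6, -2.0]
finger_gap: 0.13
```

```bash
python3 - <<'E'
from h import *
plan(.5609,.2828,.139)
for n in("side",):
    p,d=manip.snapshot(n);u,v=pix(n,[.60,.28,.1]).astype(int)
    np.savez(f"pics/{n}3.npz",p=p,d=d)
    cv2.imwrite(f"pics/{n}3.png",cv2.resize(p[v-40:v+40,u-50:u+50,::-1],None,fx=6,fy=6,interpolation=cv2.INTER_CUBIC));print(u,v)
    W=cloud('side',d);m=(W[...,2]>.072)&(W[...,2]<.11)&(W[...,0]>.58)&(W[...,0]<.7)&(abs(W[...,1]-.28)<.04)
    P=W[m];r=cv2.minAreaRect((P[:,:2]*1000).astype(np.float32));print(r,len(P),P[:,:2].max(0),np.percentile(P[:,2],[10,50,90]))
E
```

```text
t 3.9 tcp [562.7 282.1 166.9] az 178.7 tilt 0.81 gap 0.13 F [ 3.2 -0.6 -2. ] q [ 0.29  0.7   1.54  0.01  0.89 -1.27]
[[0.0021, 0.0004, 0.0279, 0.0]]
328 133
((608.5658569335938, 282.0570373535156), (57.079383850097656, 47.71406555175781), 0.5884258151054382) 136 [0.63729724 0.30612704] [0.07938803 0.08411549 0.08707331]
```

View pics/side3.png

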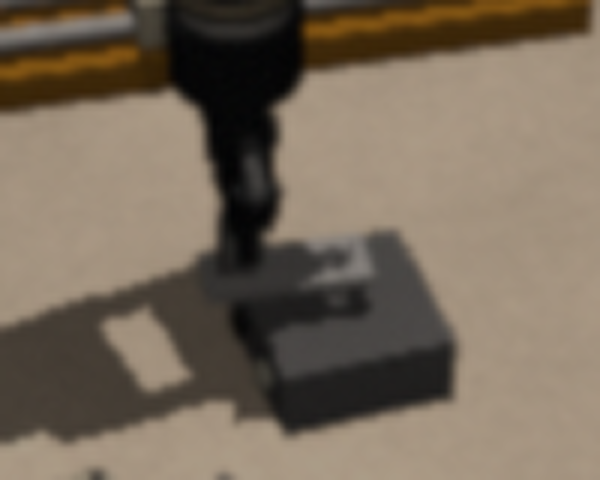

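```bash
python3 - <<'E'
from h import *
p=np.load("pics/side3.npz")['p'];p0=np.load("pics/side0.npz")['p']
im=cv2.resize(p[115:150,300:350,::-1],None,fx=14,fy=14,interpolation=cv2.INTER_NEAREST)
im0=cv2.resize(p0[115:150,300:350,::-1],None,fx=14,fy=14,interpolation=cv2.INTER_NEAREST)
for z in(.05,.0945):
    u,v=pix('side',[.6215,.2798,z]);print(z,u,v)
    for i in(im,im0): cv2.circle(i,(int((u-300+.5)*14),int((v-115+.5)*14)),5,(0,0,255),1)
im=np.clip(im.astype(int)*1.5,0,255).astype(np.uint8);im0=np.clip(im0.astype(int)*1.5,0,255).astype(np.uint8)
cv2.imwrite("pics/cmp3.png",cv2.resize(np.vstack([im,im0]),None,fx=.6,fy=.6))
print(manip.sense()['force'])
E
```

```text
0.05 334.49765732691316 143.14686404600715
0.0945 334.6505105516131 133.5287007125308
[ 1.81070184 -0.11176174 -0.96375256]
```

View pics/cmp3.png

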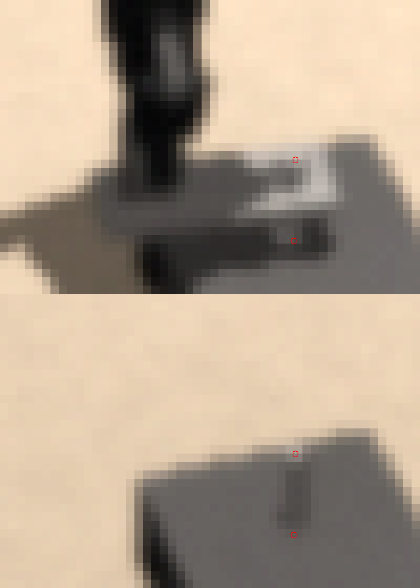

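>>> apply_moves --increments '[[[0,0,0.01,0],[0,0,0,0]]]'

```text
t: 4.15
tcp_pos: [0.5626, 0.2832, 0.1575]
tool_rot: [0.01, 1.0, 0.005, 0.006]
force: [2.7, -1.5, -1.6]
finger_gap: 0.131
```

>>> apply_moves --increments '[[[0,0,0.01,0],[0,0,0,0]]]'

```text
t: 4.35
tcp_pos: [0.5626, 0.2837, 0.1473]
tool_rot: [0.01, 1.0, 0.005, 0.007]
force: [1.5, -0.2, -1.3]
finger_gap: 0.131
```

>>> apply_moves --increments '[[[0,0,0.006,0],[0,0,0,0]]]'

```text
t: 4.55
tcp_pos: [0.5626, 0.2838, 0.1409]
tool_rot: [0.01, 1.0, 0.005, 0.006]
force: [2.3, -0.1, -2.7]
finger_gap: 0.126
```

>>> apply_moves --increments '[[[0.001,0,0.0025,0],[0,0,0,0]]]'

```text
t: 4.75
tcp_pos: [0.5622, 0.284, 0.1391]
tool_rot: [0.01, 1.0, 0.005, 0.007]
force: [1.9, 0.0, -1.1]
finger_gap: 0.133
```

>>> apply_moves --increments '[[[0,0,0,0],[0,0,0,0],[0,0,0,0]]]' --fingers 0.55

```text
t: 5.05
tcp_pos: [0.5605, 0.2838, 0.139]
tool_rot: [0.01, 1.0, 0.005, 0.005]
force: [-0.1, 0.0, 0.3]
finger_gap: 0.549
```

```bash
python3 - <<'E'
from h import *
plan(.5609,.2828,.139)
for n in("side",):
    p,d=manip.snapshot(n);u,v=pix(n,[.60,.28,.07]).astype(int)
    cv2.imwrite(f"pics/{n}4.png",cv2.resize(p[v-40:v+40,u-50:u+50,::-1],None,fx=6,fy=6,interpolation=cv2.INTER_CUBIC));print(u,v)
E
```

```text
t 5.05 tcp [560.5 283.8 139. ] az 178.8 tilt 0.84 gap 0.549 F [-0.1  0.   0.3] q [ 0.29  0.74  1.55  0.01  0.83 -1.27]
[[-0.0004, -0.001, -0.0001, 0.0]]
328 139
```

View pics/side4.png

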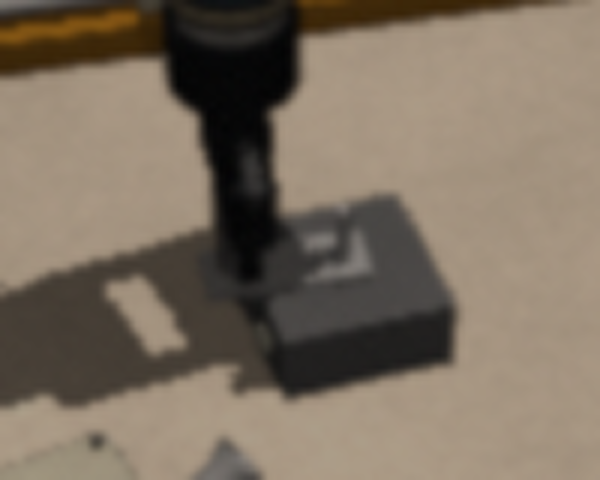

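>>> apply_moves --increments '[[[0,0,-0.03,0],[0,0,-0.04,0],[0,0,-0.04,0],[0,0,0,0]]]' --fingers 0.7

```text
t: 5.5
tcp_pos: [0.5579, 0.2824, 0.2499]
tool_rot: [0.01, 1.0, 0.004, 0.001]
force: [0.3, 0.4, -0.3]
finger_gap: 0.698
```

```bash
python3 - <<'E'
from h import *
plan(.619,-.217,.25,168.7)
for n in("side",):
    p,d=manip.snapshot(n);u,v=pix(n,[.60,.28,.07]).astype(int)
    cv2.imwrite(f"pics/{n}5.png",cv2.resize(p[v-40:v+40,u-50:u+50,::-1],None,fx=6,fy=6,interpolation=cv2.INTER_CUBIC));print(u,v)
E
```

```text
t 5.5 tcp [557.9 282.4 249.9] az 178.8 tilt 0.49 gap 0.698 F [ 0.3  0.4 -0.3] q [ 0.29  0.59  1.49  0.01  1.06 -1.27]
[[-0.006, -0.0415, -0.0003, 0.84], [-0.0066, -0.0414, -0.0003, 0.84], [-0.0072, -0.0413, -0.0003, 0.84], [-0.0078, -0.0412, -0.0003, 0.84], [-0.0084, -0.0411, -0.0003, 0.84]]
[[-0.009, -0.041, -0.0003, 0.84], [-0.0096, -0.0408, -0.0003, 0.84], [-0.0102, -0.0407, -0.0003, 0.84], [-0.0108, -0.0405, -0.0003, 0.84], [-0.0114, -0.0404, -0.0003, 0.84]]
[[-0.012, -0.0402, -0.0003, 0.84], [-0.0126, -0.04, -0.0003, 0.84]]
328 139
```

View pics/side5.png

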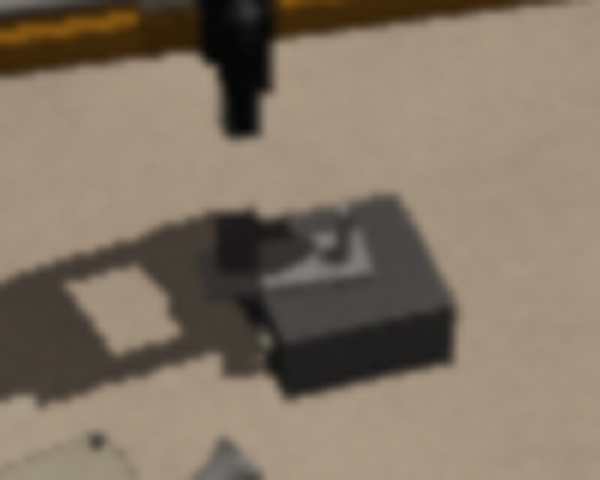

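The plate lies flat on the box, with the post up through its eye (crop 345,225) and the block standing clear of the fingers. Next, over to the rod.

>>> apply_moves --increments '[[[-0.006,-0.042,-0.002,0.8],[-0.007,-0.042,-0.002,0.8],[-0.007,-0.042,-0.002,0.8],[-0.008,-0.042,-0.002,0.8],[-0.008,-0.041,0,0.8]]]' --fingers 0.7

```text
t: 6.05
tcp_pos: [0.5785, 0.0711, 0.248]
tool_rot: [0.041, 0.999, 0.004, -0.006]
force: [0.3, -0.3, 0.1]
finger_gap: 0.698
```

>>> apply_moves --increments '[[[-0.009,-0.041,0,0.8],[-0.01,-0.041,0,0.8],[-0.01,-0.041,0,0.8],[-0.011,-0.041,0,0.8],[-0.011,-0.04,0,0.8]]]'

```text
t: 6.55
tcp_pos: [0.6018, -0.1446, 0.237]
tool_rot: [0.077, 0.997, 0.006, -0.015]
force: [0.0, 1.1, 0.1]
finger_gap: 0.698
```

```bash
python3 -c "
from h import *
plan(.619,-.217,.16,168.7)"
```

```text
t 6.55 tcp [ 601.8 -144.6  237. ] az 171.1 tilt 1.82 gap 0.698 F [0.  1.1 0.1] q [-0.42  0.61  1.49  0.    1.07 -1.83]
[[-0.0102, -0.0232, 0.0252, 0.81], [-0.0105, -0.0231, 0.0252, 0.81], [-0.0108, -0.0229, 0.0252, 0.81]]
```

>>> apply_moves --increments '[[[-0.01,-0.023,0.025,0.8],[-0.011,-0.023,0.025,0.8],[-0.011,-0.023,0.023,0.8],[0,0,0,0]]]'

```text
t: 6.95
tcp_pos: [0.6174, -0.226, 0.1543]
tool_rot: [0.103, 0.994, 0.006, -0.018]
force: [-0.8, 0.1, 0.6]
finger_gap: 0.699
```

```bash
python3 -c "
from h import *
plan(.619,-.217,.104,168.7)
print(Ro.from_quat(manip.sense()['tool_rot']).as_matrix()[:,2])"
```

```text
t 6.95 tcp [ 617.4 -226.   154.3] az 168.2 tilt 2.15 gap 0.699 F [-0.8  0.1  0.6] q [-0.52  0.76  1.43 -0.    0.98 -1.88]
[[-0.0008, 0.0044, 0.0252, -0.26], [-0.0008, 0.0044, 0.0252, -0.26]]
[-0.0339338   0.01599525 -0.99929608]
```

>>> apply_moves --increments '[[[-0.003,0.005,0.02,0],[-0.001,0.003,0.015,0.3],[0,0,0,0]]]'

```text
t: 7.25
tcp_pos: [0.6194, -0.2168, 0.1148]
tool_rot: [0.107, 0.994, 0.008, -0.021]
force: [-0.2, 0.1, 0.1]
finger_gap: 0.702
```

```bash
python3 - <<'E'
from h import *
plan(.6208,-.2179,.104,168.7)
for n in("side","top"):
    p,d=manip.snapshot(n);u,v=pix(n,[.60,-.21,.07]).astype(int)
    cv2.imwrite(f"pics/{n}6.png",cv2.resize(p[v-45:v+45,u-60:u+60,::-1],None,fx=6,fy=6,interpolation=cv2.INTER_CUBIC));print(u,v)
E
```

```text
t 7.25 tcp [ 619.4 -216.8  114.8] az 167.8 tilt 2.61 gap 0.702 F [-0.2  0.1  0.1] q [-0.51  0.82  1.45 -0.    0.92 -1.86]
[[-0.0021, -0.0009, 0.0107, -0.93]]
367 252
384 186
```

View pics/side6.png

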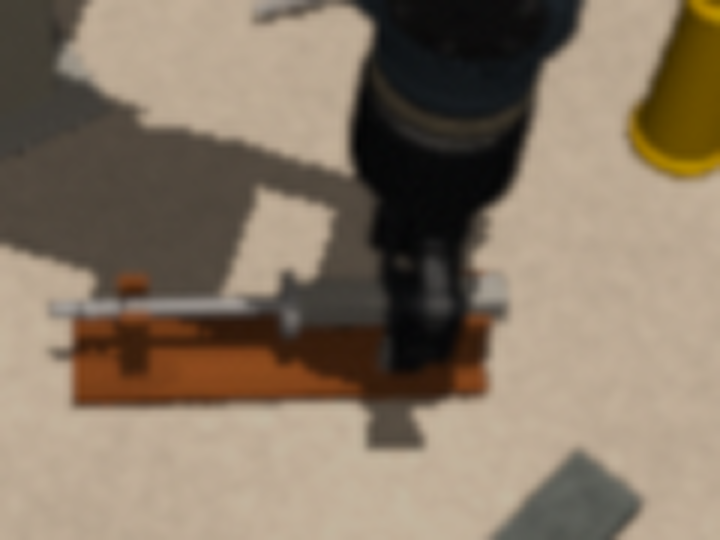

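View pics/top6.png

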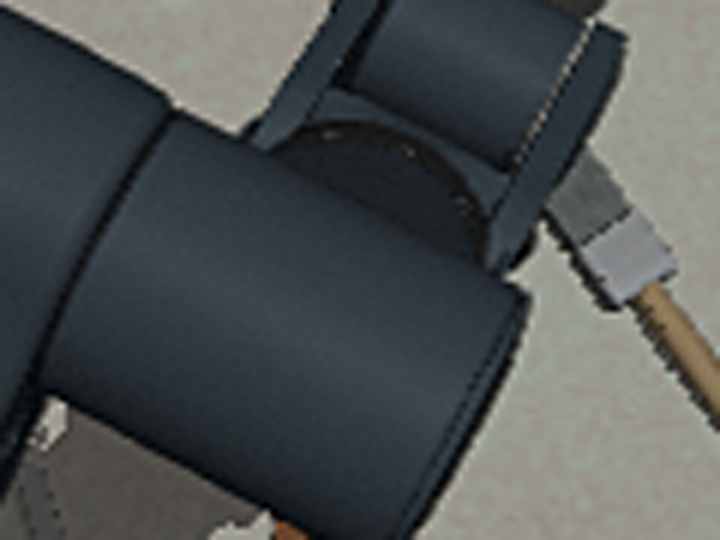

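>>> apply_moves --increments '[[[0,0,0.011,-0.9],[0,0,0,0]]]'

```text
t: 7.55
tcp_pos: [0.6209, -0.2169, 0.1073]
tool_rot: [0.097, 0.995, 0.007, -0.018]
force: [-0.5, 0.3, 0.1]
finger_gap: 0.697
```

>>> apply_moves --increments '[[[0,0,0,0],[0,0,0,0],[0,0,0,0],[0,0,0,0],[0,0,0,0]]]' --fingers 0 --newtons 60

```text
t: 8.05
tcp_pos: [0.6219, -0.2172, 0.1095]
tool_rot: [0.097, 0.995, 0.006, -0.016]
force: [-1.3, 0.5, -0.8]
finger_gap: 0.171
```

```bash
python3 - <<'E'
from h import *
plan(.6208,-.2179,.104,168.7)
print(Ro.from_quat(manip.sense()['tool_rot']).as_matrix().round(3))
E
```

```text
t 8.05 tcp [ 621.9 -217.2  109.5] az 168.9 tilt 1.97 gap 0.171 F [-1.3  0.5 -0.8] q [-0.5   0.82  1.45 -0.    0.9  -1.88]
[[0.0007, -0.0009, 0.0055, 0.16]]
[[-0.981  0.193 -0.031]
 [ 0.193  0.981  0.015]
 [ 0.033  0.009 -0.999]]
```

>>> apply_moves --increments '[[[0,0,-0.02,0],[0,0,-0.03,0],[0,0,-0.04,0],[0,0,-0.04,0],[0,0,0,0]]]'

```text
t: 8.55
tcp_pos: [0.6248, -0.2188, 0.2397]
tool_rot: [0.098, 0.995, 0.008, -0.02]
force: [1.2, -0.5, -1.8]
finger_gap: 0.169
```

```bash
python3 - <<'E'
from h import *
plan(.6208,-.2179,.24,168.7)
for n in("side",):
    p,d=manip.snapshot(n);np.savez("pics/side7.npz",p=p,d=d);u,v=pix(n,[.56,-.2,.16]).astype(int)
    cv2.imwrite(f"pics/{n}7.png",cv2.resize(p[v-60:v+60,u-80:u+80,::-1],None,fx=4.5,fy=4.5,interpolation=cv2.INTER_CUBIC));print(u,v)
E
```

```text
t 8.55 tcp [ 624.8 -218.8  239.7] az 168.8 tilt 2.42 gap 0.169 F [ 1.2 -0.5 -1.8] q [-0.5   0.66  1.37 -0.    1.16 -1.88]
[[0.0041, 0.0001, -0.0001, 0.11]]
353 233
```

View pics/side7.png

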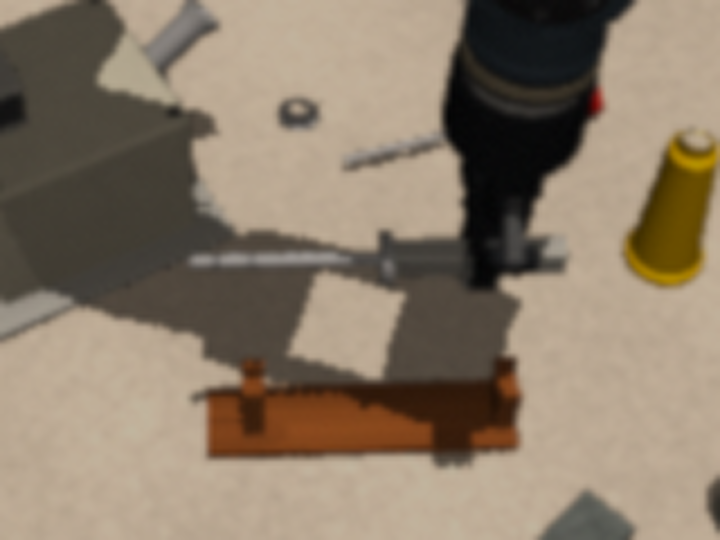

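>>> apply_moves --increments '[[[0,0,-0.02,0],[0,0,0,0],[0,0,-0.01,0],[0,0,0.01,0],[0,0,0,0]]]' --newtons 20

```text
t: 9.1
tcp_pos: [0.6198, -0.2163, 0.2483]
tool_rot: [0.098, 0.995, 0.012, -0.029]
force: [-0.8, -0.8, -2.1]
finger_gap: 0.17
```

```bash
python3 - <<'E'
from h import *
plan(.6208,-.2179,.24,168.7)
for n in("side",):
    p,d=manip.snapshot(n);np.savez("pics/side8.npz",p=p,d=d);u,v=pix(n,[.56,-.2,.16]).astype(int)
    cv2.imwrite(f"pics/{n}8.png",cv2.resize(p[v-60:v+60,u-80:u+80,::-1],None,fx=4.5,fy=4.5,interpolation=cv2.INTER_CUBIC));print(u,v)
E
```

```text
t 9.1 tcp [ 619.8 -216.3  248.3] az 168.8 tilt 3.66 gap 0.17 F [-0.8 -0.8 -2.1] q [-0.51  0.65  1.36 -0.    1.19 -1.88]
[[-0.0018, -0.0015, 0.0082, 0.1]]
353 233
```

View pics/side8.png

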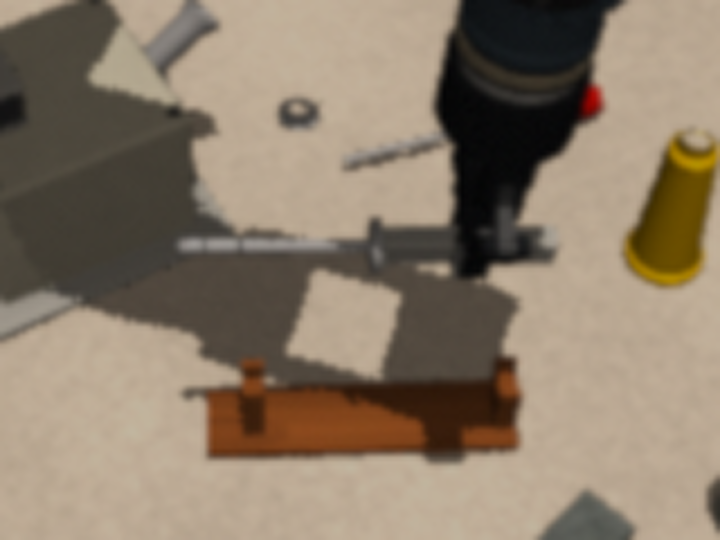

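```bash
cat >> h.py <<'E'
R0g=Ro.from_quat([.097,.995,.006,-.016]);p0g=np.array([.6219,-.2172,.1095])
def rodpred():
    s=manip.sense();R1=Ro.from_quat(s['tool_rot']);a=np.radians(-11.3);u=np.array([np.cos(a),np.sin(a),0])
    g=np.array([.6165,-.2167,.05]);o={}
    for n,k in(('tip',160),('collar',50),('grip',0),('end',-50)):
        o[n]=s['tcp_pos']+R1.apply(R0g.inv().apply(g-u*k/1000-p0g));print(n,np.round(o[n]*1000,1),end=' ')
    print();return o
E
python3 - <<'E'
from h import *
rodpred()
plan(.699,.1045,.235,196.4)
for z in(0,.04,.08): 
  for c in((256,125),(289,127),(355,127)): print(z,ray('top',*c,z).round(3),end='')
E
```

```text
tip [ 457.  -183.8  194.1] collar [ 564.8 -205.5  191.2] grip [ 613.8 -215.4  189.9] end [ 662.8 -225.2  188.6] 
t 9.15 tcp [ 620.6 -216.7  249.3] az 168.8 tilt 3.52 gap 0.173 F [ 0.  -0.6 -1.6] q [-0.51  0.65  1.36 -0.    1.19 -1.88]
[[-0.0019, 0.0413, 0.0024, -3.45], [-0.0044, 0.0411, 0.0024, -3.45], [-0.0069, 0.0407, 0.0024, -3.45], [-0.0093, 0.0402, 0.0024, -3.45], [-0.0117, 0.0396, 0.0024, -3.45]]
[[-0.0141, 0.0388, 0.0024, -3.45], [-0.0164, 0.0379, 0.0024, -3.45], [-0.0186, 0.0369, 0.0024, -3.45]]
0 [0.829 0.202 0.   ]0 [0.822 0.093 0.   ]0 [ 0.822 -0.125  0.   ]0.04 [0.814 0.196 0.04 ]0.04 [0.807 0.09  0.04 ]0.04 [ 0.807 -0.123  0.04 ]0.08 [0.798 0.191 0.08 ]0.08 [0.792 0.087 0.08 ]0.08 [ 0.791 -0.12   0.08 ]
```

>>> apply_moves --increments '[[[-0.002,0.041,0.002,-3.4],[-0.004,0.041,0.002,-3.4],[-0.007,0.041,0.002,-3.4],[-0.009,0.04,0.002,-3.4],[-0.012,0.04,0.002,-3.4]]]' --newtons 50

```text
t: 9.65
tcp_pos: [0.6699, -0.0176, 0.237]
tool_rot: [-0.05, 0.998, 0.015, -0.028]
force: [0.7, 0.8, -1.6]
finger_gap: 0.173
```

>>> apply_moves --increments '[[[-0.014,0.039,0.002,-3.4],[-0.016,0.038,0.002,-3.4],[-0.019,0.037,0.002,-3.4],[0,0,0,0]]]'

```text
t: 10.05
tcp_pos: [0.6997, 0.1143, 0.2282]
tool_rot: [-0.145, 0.989, 0.02, -0.029]
force: [-0.0, 0.3, -2.4]
finger_gap: 0.173
```

```bash
python3 - <<'E'
from h import *
rodpred()
plan(.699,.1045,.195,196.4)
for n in("side","top"):
    p,d=manip.snapshot(n);np.savez(f"pics/{n}9.npz",p=p,d=d);u,v=pix(n,[.57,.07,.16]).astype(int)
    cv2.imwrite(f"pics/{n}9.png",cv2.resize(p[max(0,v-60):v+60,u-80:u+80,::-1],None,fx=4.5,fy=4.5,interpolation=cv2.INTER_CUBIC));print(u,v)
E
```

```text
tip [539.6  68.5 171.8] collar [645.1  99.9 169.7] grip [693.  114.1 168.8] end [740.9 128.3 167.9] 
t 10.05 tcp [699.7 114.3 228.2] az -163.2 tilt 3.99 gap 0.173 F [-0.   0.3 -2.4] q [-0.    0.74  1.23  0.03  1.24 -1.88]
[[0.0018, -0.0107, 0.0329, 0.39]]
334 162
291 189
```

View pics/side9.png

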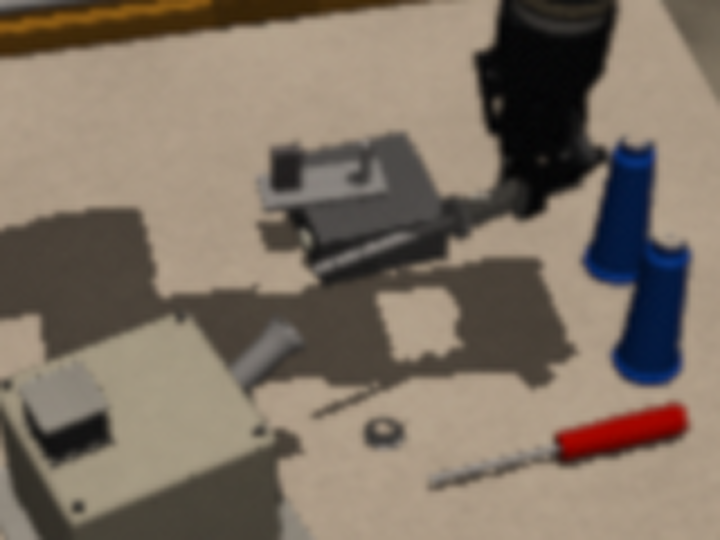

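View pics/top9.png

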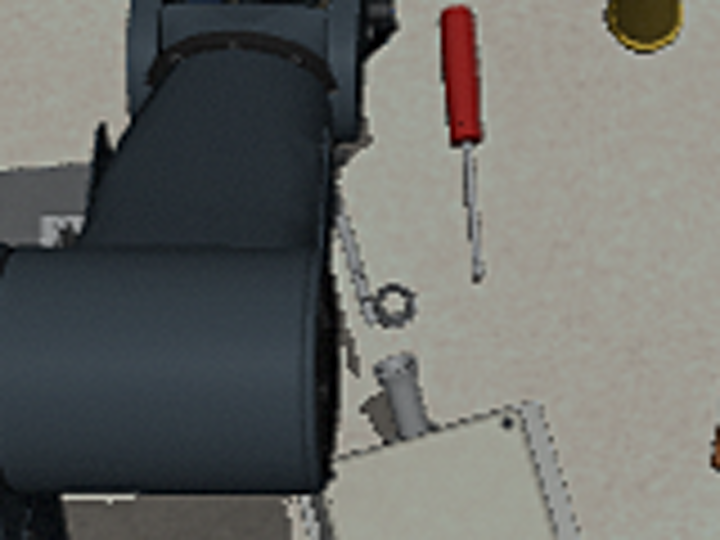

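Tip visible at side crop (313,270) and top crop (371,322); the plate is on the post. Triangulating the tip and the mouth from both views.

```bash
cat >> h.py <<'E'
def tri(us,vs,ut,vt):
    P=[manip.camera_model(n) for n in('side','top')]
    M=[c['mtx']@np.c_[c['R'],c['t']] for c in P]
    X=cv2.triangulatePoints(M[0],M[1],np.array([[us],[vs]],float),np.array([[ut],[vt]],float))
    X=(X[:3]/X[3]).ravel();e=[pix(n,X)-q for n,q in(('side',(us,vs)),('top',(ut,vt)))];return np.round(X*1000,1),np.round(e,2).tolist()
def cc(x,y,x0,y0,f): return x0+(x+.5)/f-.5,y0+(y+.5)/f-.5
E
python3 - <<'E'
from h import *
print('tip',tri(*cc(312,270,254,102,4.5),*cc(371,322,211,129,4.5)))
print('rod at collar? shaft pts dir top',ray('top',*cc(341,215,211,129,4.5),.17)*1000,ray('top',*cc(371,322,211,129,4.5),.17)*1000)
im=np.hstack([cv2.resize(np.load(f"pics/{n}9.npz")['p'][y:y+30,x:x+35,::-1],None,fx=11,fy=11,interpolation=cv2.INTER_CUBIC) for n,x,y in(("side",300,160),("top",285,200))])
cv2.imwrite("pics/mouth.png",np.clip(im*1.4,0,255).astype(np.uint8))
E
```

```text
tip (array([534.4,  64.7, 177. ]), [[0.19, -0.06], [0.0, 0.13]])
rod at collar? shaft pts dir top [606.75255507  85.27301679 170.        ] [536.37004634  65.15444355 170.        ]
```

View pics/mouth.png

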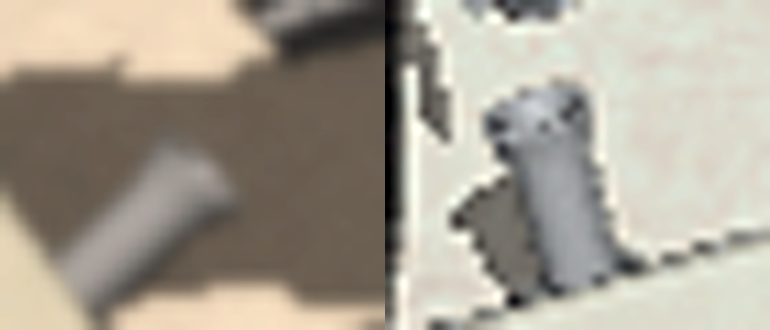

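```bash
python3 - <<'E'
from h import *
print(tri(*cc(204,172,300,160,11),*cc(538-385,115,285,200,11)))
print('rays z135',ray('side',*cc(204,172,300,160,11),.135)*1000,ray('top',*cc(153,115,285,200,11),.135)*1000)
# tube axis base on top view: at case face bottom end approx
W=cloud('top',np.load('pics/top0.npz')['d'])
# tube pts: fit direction
V=cloud('side',np.load('pics/side0.npz')['d'])
for X in(W,V):
    m=(X[...,0]>.478)&(X[...,0]<.53)&(X[...,1]>.01)&(X[...,1]<.09)&(X[...,2]>.1)&(X[...,2]<.16)
    P=X[m];P=P[abs(P[:,1]-np.median(P[:,1]))<.025]
    c=P.mean(0);v=np.linalg.svd(P-c)[2][0];v*=np.sign(v[0]);print(c*1000,'az',np.degrees(np.arctan2(v[1],v[0])),'el',np.degrees(np.arcsin(v[2])),len(P))
E
```

```text
(array([514.9,  51.3, 136.1]), [[-0.17, 0.06], [-0.0, -0.11]])
rays z135 [515.6433166   52.54943514 135.        ] [514.78074795  51.39620079 135.        ]
[499.82817778  46.31416871 130.07836699] az 22.440294161225644 el 23.796537655020675 131
[498.7023464   43.70047186 128.64995618] az 25.04948208208056 el 32.241595415585785 120
```

```bash
python3 -c "
from h import *
plan(.7041,.108,.1882,196.4)"
```

```text
t 10.15 tcp [699.1 109.6 228.2] az -163.5 tilt 4.0 gap 0.172 F [ 0.6 -0.3 -2.1] q [-0.01  0.74  1.23  0.03  1.24 -1.88]
[[-0.0065, -0.0048, 0.0395, 0.15]]
```

>>> apply_moves --increments '[[[-0.006,-0.001,0.02,0],[-0.001,0,0.018,0],[0,0,0,0],[0,0,0,0],[0,0,0,0]]]'

```text
t: 10.65
tcp_pos: [0.7037, 0.1048, 0.1889]
tool_rot: [-0.139, 0.99, 0.017, -0.031]
force: [0.7, 0.9, -2.0]
finger_gap: 0.174
```

```bash
cat >> h.py <<'E'
def shots(k,bs,bt,f=14):
    ims=[]
    for n,(x,y) in(("side",bs),("top",bt)):
        p,d=manip.snapshot(n);np.savez(f"pics/{n}{k}.npz",p=p,d=d)
        ims.append(cv2.resize(p[y:y+40,x:x+28*2 if 0 else x+28,::-1],None,fx=f,fy=f,interpolation=cv2.INTER_CUBIC))
    cv2.imwrite(f"pics/m{k}.png",np.clip(np.hstack(ims)*1.4,0,255).astype(np.uint8))
E
python3 - <<'E'
from h import *
plan(.7041,.108,.1882,196.4);rodpred();shots(10,(310,150),(285,185));plan(.7041,.108,.1882,196.4)
E
```

```text
t 10.65 tcp [703.7 104.8 188.9] az -163.9 tilt 4.0 gap 0.174 F [ 0.7  0.9 -2. ] q [-0.02  0.79  1.24  0.03  1.17 -1.88]
[[-0.0013, 0.0029, 0.0007, -0.29]]
tip [542.9  60.6 133.2] collar [648.7  90.7 130.7] grip [696.8 104.3 129.5] end [744.9 118.  128.4] 
t 10.75 tcp [704.1 105.1 189.5] az -163.9 tilt 3.91 gap 0.174 F [ 0.2 -0.2 -0.9] q [-0.02  0.79  1.24  0.03  1.17 -1.88]
[[-0.0008, 0.0027, 0.0014, -0.27]]
```

View pics/m10.png

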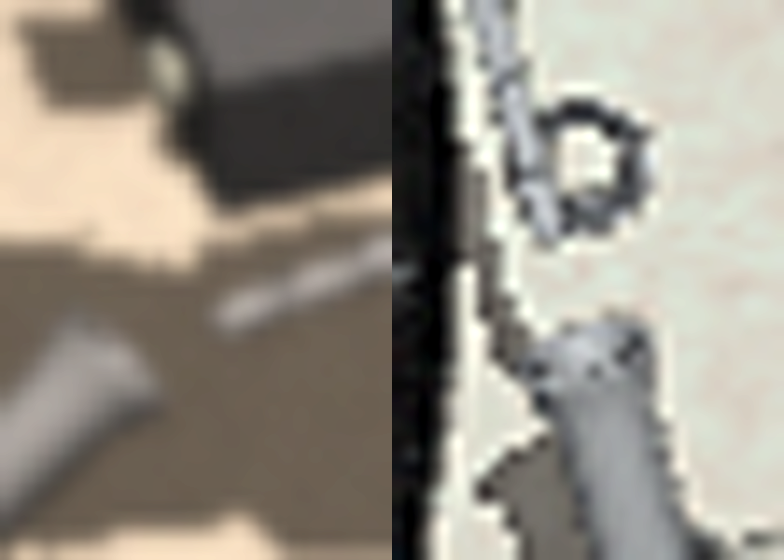

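```bash
python3 - <<'E'
from h import *
t=tri(*cc(220,319,310,150,14),*cc(157,241,285,185,14));m=tri(*cc(117,352,310,150,14),*cc(201,350,285,185,14));print(t,m)
d=t[0]-m[0];a=np.radians(16.4);print('along',d[0]*np.cos(a)+d[1]*np.sin(a),'lat(+left)',-d[0]*np.sin(a)+d[1]*np.cos(a),'up',d[2])
q=tri(*cc(375,250,310,150,14),*cc(95,20,285,185,14));print(q)
E
```

```text
(array([539.5,  59.6, 135.2]), [[-0.03, 0.01], [-0.0, -0.02]]) (array([514.9,  49.8, 140.2]), [[0.1, -0.03], [0.0, 0.07]])
along 26.366070050745627 lat(+left) 2.455677112157801 up -5.0
(array([583.1,  73. , 136.7]), [[1.7, -0.58], [0.0, 1.17]])
```

```bash
python3 -c "
from h import *
plan(.6757,.0952,.1895,196.4,step=8)"
```

```text
t 10.75 tcp [704.1 105.1 189.5] az -163.9 tilt 3.91 gap 0.174 F [ 0.2 -0.2 -0.9] q [-0.02  0.79  1.24  0.03  1.17 -1.88]
[[0.0075, -0.0004, 0.0004, -0.07], [0.0075, -0.0004, 0.0004, -0.07], [0.0075, -0.0004, 0.0004, -0.07], [0.0075, -0.0004, 0.0004, -0.07]]
```

>>> apply_moves --increments '[[[0.0075,-0.0005,0.0004,0],[0.0075,-0.0005,0.0004,-0.3],[0.0075,-0.0004,0.0004,0],[0.0075,-0.0004,0.0004,0],[0,0,0,0]]]'

```text
t: 11.25
tcp_pos: [0.6732, 0.0939, 0.192]
tool_rot: [-0.142, 0.989, 0.017, -0.028]
force: [-0.0, -0.1, -1.1]
finger_gap: 0.173
```

```bash
python3 - <<'E'
from h import *
plan(.6757,.0952,.1895,196.4);shots(11,(310,150),(285,185))
E
```

```text
t 11.25 tcp [673.2  93.9 192. ] az -163.6 tilt 3.77 gap 0.173 F [-0.  -0.1 -1.1] q [-0.03  0.74  1.34  0.03  1.12 -1.9 ]
[[-0.0029, 0.0005, 0.0023, 0.04]]
```

View pics/m11.png

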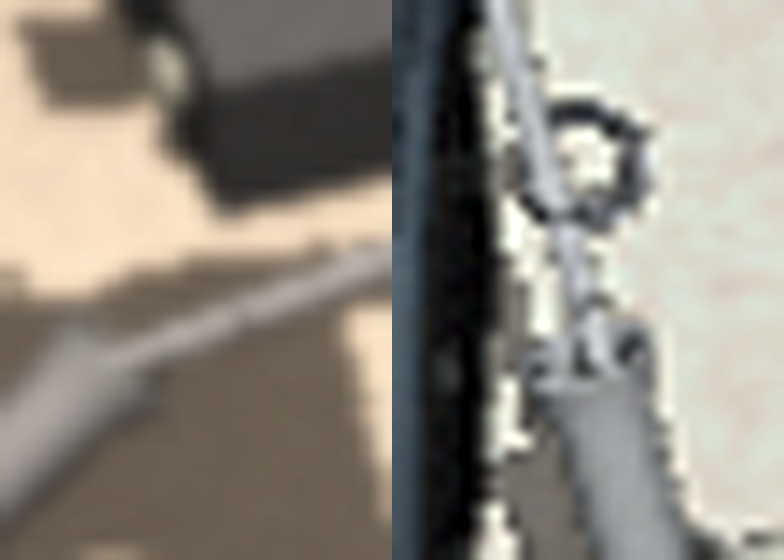

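>>> apply_moves --increments '[[[0.004,0,0.002,0],[0.005,0,0.001,0],[0,0,0,0]]]' --newtons 20

```text
t: 11.65
tcp_pos: [0.6663, 0.0922, 0.1894]
tool_rot: [-0.142, 0.989, 0.017, -0.026]
force: [-0.0, 1.1, -2.4]
finger_gap: 0.172
```

```bash
python3 - <<'E'
from h import *
plan(.6757,.0952,.1895,196.4);rodpred()
E
```

```text
t 11.65 tcp [666.3  92.2 189.4] az -163.6 tilt 3.54 gap 0.172 F [-0.   1.1 -2.4] q [-0.04  0.74  1.36  0.03  1.1  -1.91]
[[-0.0098, 0.0002, -0.0006, -0.02]]
tip [506.3  47.3 132. ] collar [612.   77.9 130.6] grip [660.   91.8 129.9] end [708.  105.7 129.3]
```

>>> apply_moves --increments '[[[0.003,0,-0.004,0],[0.0015,0,-0.007,0],[0.002,0,-0.007,0],[0,0,0,0]]]'

```text
t: 12.05
tcp_pos: [0.6698, 0.0914, 0.2111]
tool_rot: [-0.141, 0.99, 0.017, -0.012]
force: [0.6, 0.5, -1.8]
finger_gap: 0.171
```

```bash
python3 - <<'E'
from h import *
plan(.6757,.0952,.1895,196.4);rodpred();shots(12,(310,150),(285,185))
E
```

```text
t 12.05 tcp [669.8  91.4 211.1] az -163.8 tilt 2.4 gap 0.171 F [ 0.6  0.5 -1.8] q [-0.04  0.71  1.36  0.03  1.11 -1.91]
[[-0.0072, 0.0011, 0.0215, -0.16]]
tip [511.3  47.1 149.3] collar [617.   77.5 150.8] grip [665.1  91.3 151.5] end [713.1 105.1 152.2]
```

View pics/m12.png

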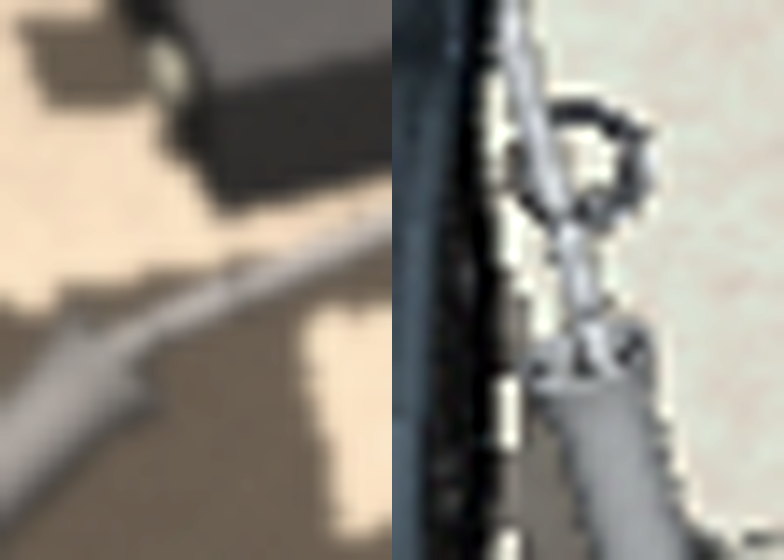

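>>> apply_moves --increments '[[[0.006,0,0,0],[0.004,0,-0.006,0],[0.004,0,-0.006,0],[0,0,0,0]]]'

```text
t: 12.55
tcp_pos: [0.662, 0.0889, 0.224]
tool_rot: [-0.139, 0.99, 0.019, -0.003]
force: [2.2, 0.2, -1.3]
finger_gap: 0.17
```

```bash
python3 - <<'E'
from h import *
plan(.6757,.0952,.1895,196.4);shots(13,(310,150),(285,185))
E
```

```text
t 12.55 tcp [662.   88.9 224. ] az -164.0 tilt 2.15 gap 0.17 F [ 2.2  0.2 -1.3] q [-0.05  0.68  1.38  0.04  1.09 -1.91]
[[-0.0149, 0.001, 0.0346, -0.39]]
```

View pics/m13.png

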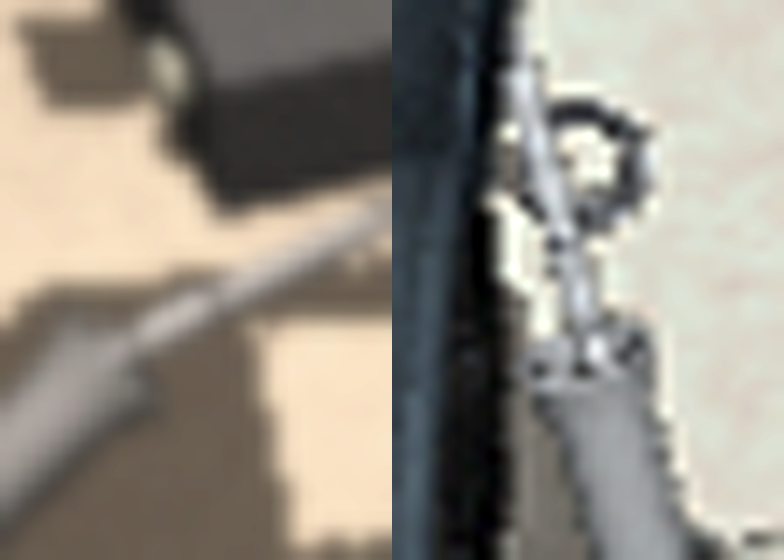

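>>> apply_moves --increments '[[[0.004,0,-0.006,0],[0.005,0,-0.008,0],[0.005,0,-0.01,0],[0.005,0,-0.01,0],[0,0,0,0]]]'

```text
t: 13.15
tcp_pos: [0.6458, 0.083, 0.2562]
tool_rot: [-0.138, 0.99, 0.02, -0.0]
force: [2.2, 0.7, -1.8]
finger_gap: 0.176
```

```bash
python3 - <<'E'
from h import *
plan(.6757,.0952,.1895,196.4);shots(14,(310,150),(285,185))
E
```

```text
t 13.15 tcp [645.8  83.  256.2] az -164.1 tilt 2.25 gap 0.176 F [ 2.2  0.7 -1.8] q [-0.06  0.62  1.41  0.04  1.13 -1.92]
[[-0.0159, 0.0005, 0.0335, -0.24], [-0.0159, 0.0004, 0.0335, -0.24]]
```

View pics/m14.png

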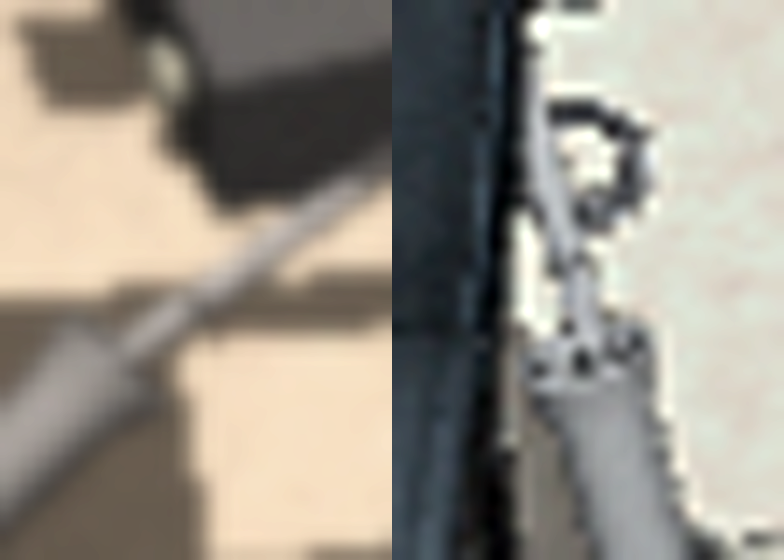

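>>> apply_moves --increments '[[[0.005,0.001,-0.007,-0.3],[0.006,0.001,-0.008,-0.3],[0.006,0.001,-0.008,0],[0,0,0,0]]]'

```text
t: 13.65
tcp_pos: [0.6256, 0.0795, 0.2774]
tool_rot: [-0.145, 0.989, 0.019, -0.004]
force: [3.2, 2.0, -2.2]
finger_gap: 0.176
```

```bash
cat >> h.py <<'E'
def tub():
    s=manip.sense();R=Ro.from_quat(s['tool_rot']).as_matrix();M=np.array([.5148,.0514,.135]);a=np.radians(16.4)
    g=s['tcp_pos']+R[:,2]*.057-M;al=g[0]*np.cos(a)+g[1]*np.sin(a)
    print('grasp along',round(al*1000,1),'lat',round(1000*(-g[0]*np.sin(a)+g[1]*np.cos(a)),1),'up',round(g[2]*1000,1),'ang',round(np.degrees(np.arctan2(g[2],al)),1),'dist',round(1000*np.linalg.norm(g),1),'z',R[:,2].round(3),'x',R[:,0].round(3))
E
python3 - <<'E'
from h import *
plan(.6757,.0952,.1895,196.4);tub()
p,d=manip.snapshot('side');cv2.imwrite('pics/s15.png',cv2.resize(p[90:230,260:420,::-1],None,fx=4.5,fy=4.5,interpolation=cv2.INTER_CUBIC))
E
```

```text
t 13.65 tcp [625.6  79.5 277.4] az -163.3 tilt 2.27 gap 0.176 F [ 3.2  2.  -2.2] q [-0.06  0.57  1.44  0.04  1.15 -1.94]
[[-0.0176, -0.0009, 0.0292, 0.09], [-0.0176, -0.0009, 0.0292, 0.09], [-0.0176, -0.0009, 0.0292, 0.09]]
grasp along 114.1 lat -2.1 up 85.4 ang 36.8 dist 142.5 z [-0.014  0.037 -0.999] x [-0.958 -0.287  0.003]
```

View pics/s15.png

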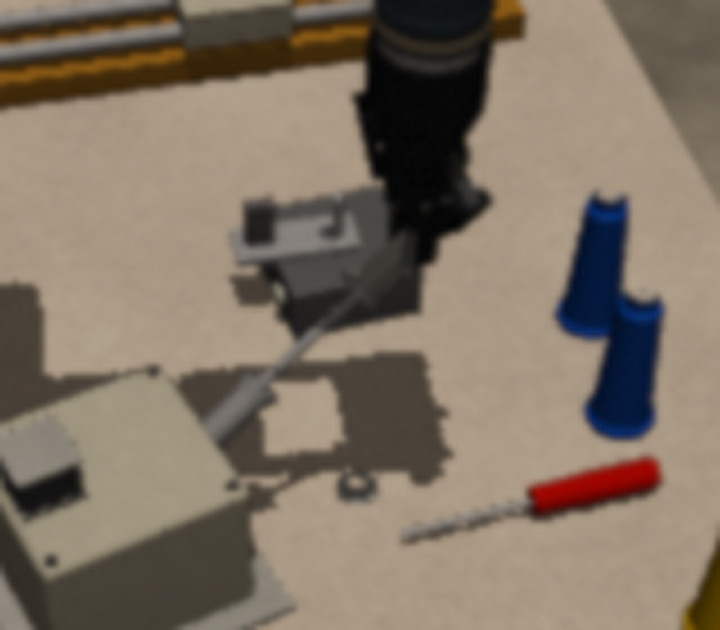

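>>> apply_moves --increments '[[[0.008,0.0005,0.007,0],[0.008,0.0005,0.006,0],[0.008,0.0005,0.006,0],[0.008,0,0.006,0],[0,0,0,0]]]'

```text
t: 14.2
tcp_pos: [0.5887, 0.071, 0.2488]
tool_rot: [-0.146, 0.989, 0.018, -0.008]
force: [0.6, -0.6, -4.0]
finger_gap: 0.173
```

```bash
python3 - <<'E'
from h import *
plan(.6757,.0952,.1895,196.4);tub()
E
```

```text
t 14.2 tcp [588.7  71.  248.8] az -163.2 tilt 2.32 gap 0.173 F [ 0.6 -0.6 -4. ] q [-0.08  0.56  1.56  0.04  1.05 -1.96]
[[-0.0303, -0.0014, 0.0194, 0.13], [-0.0303, -0.0014, 0.0194, 0.13], [-0.0303, -0.0013, 0.0194, 0.13]]
grasp along 75.7 lat 0.2 up 56.9 ang 36.9 dist 94.7 z [-0.022  0.034 -0.999] x [-0.957 -0.289  0.011]
```

>>> apply_moves --increments '[[[0.007,0,0.006,0],[0.007,0,0.005,0],[0.006,0,0.0045,0],[0,0,0,0]]]'

```text
t: 14.6
tcp_pos: [0.567, 0.0649, 0.2319]
tool_rot: [-0.146, 0.989, 0.018, -0.009]
force: [0.1, -0.5, -3.7]
finger_gap: 0.172
```

```bash
python3 - <<'E'
from h import *
plan(.6757,.0952,.1895,196.4);tub()
E
```

```text
t 14.6 tcp [567.   64.9 231.9] az -163.2 tilt 2.35 gap 0.172 F [ 0.1 -0.5 -3.7] q [-0.09  0.55  1.63  0.04  0.99 -1.98]
[[-0.0378, -0.0014, 0.0136, 0.14], [-0.0378, -0.0013, 0.0136, 0.14], [-0.0378, -0.0012, 0.0136, 0.14]]
grasp along 53.1 lat 0.5 up 40.0 ang 37.0 dist 66.5 z [-0.024  0.033 -0.999] x [-0.957 -0.289  0.013]
```

>>> apply_moves --increments '[[[0.005,0,0.0035,0],[0.004,0,0.003,0],[0,0,0,0]]]'

```text
t: 14.9
tcp_pos: [0.5579, 0.0623, 0.2253]
tool_rot: [-0.146, 0.989, 0.018, -0.009]
force: [1.0, -1.2, -4.3]
finger_gap: 0.171
```

```bash
python3 - <<'E'
from h import *
plan(.6757,.0952,.1895,196.4);tub()
p,d=manip.snapshot('side');cv2.imwrite('pics/s16.png',cv2.resize(p[110:210,260:380,::-1],None,fx=6,fy=6,interpolation=cv2.INTER_CUBIC))
E
```

```text
t 14.9 tcp [557.9  62.3 225.3] az -163.2 tilt 2.32 gap 0.171 F [ 1.  -1.2 -4.3] q [-0.1   0.55  1.66  0.04  0.96 -1.99]
[[-0.0409, -0.0013, 0.0114, 0.14], [-0.0409, -0.0012, 0.0114, 0.14], [-0.0409, -0.0011, 0.0114, 0.14]]
grasp along 43.7 lat 0.5 up 33.4 ang 37.4 dist 55.0 z [-0.023  0.033 -0.999] x [-0.957 -0.289  0.012]
```

View pics/s16.png

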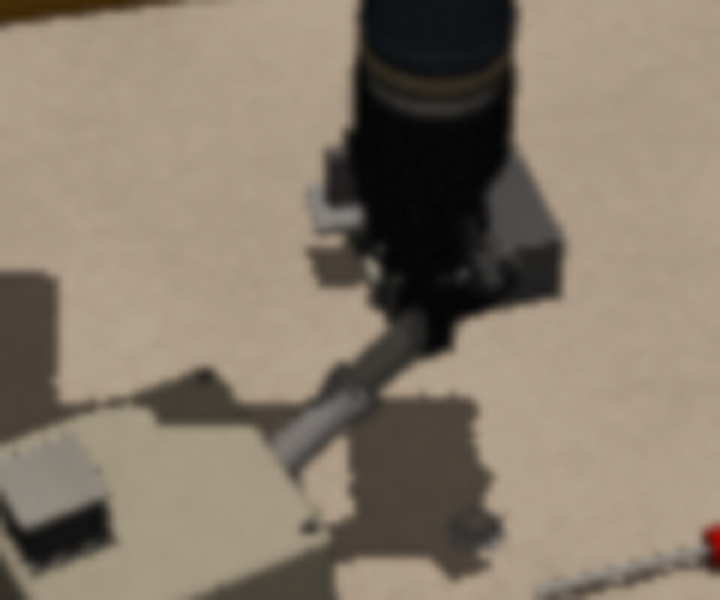

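>>> apply_moves --increments '[[[0.004,0,0.003,0],[0.003,0,0.002,0]]]'

```text
t: 15.15
tcp_pos: [0.5568, 0.0615, 0.2241]
tool_rot: [-0.145, 0.989, 0.019, -0.001]
force: [3.3, 2.2, 4.1]
finger_gap: 0.174
```

>>> apply_moves --increments '[[[0.004,0,0.003,0],[0.004,0,0.003,0]]]'

```text
t: 15.35
tcp_pos: [0.556, 0.0609, 0.2235]
tool_rot: [-0.143, 0.99, 0.019, 0.01]
force: [3.9, 4.0, 11.8]
finger_gap: 0.174
```

```bash
python3 - <<'E'
from h import *
plan(.6757,.0952,.1895,196.4);tub()
E
```

```text
t 15.35 tcp [556.   60.9 223.5] az -163.6 tilt 2.45 gap 0.174 F [ 3.9  4.  11.8] q [-0.11  0.54  1.69  0.05  0.9  -2.  ]
[[-0.0412, -0.0008, 0.0123, 0.0], [-0.0412, -0.0008, 0.0123, 0.0], [-0.0412, -0.0007, 0.0123, 0.0]]
grasp along 43.6 lat -0.5 up 31.5 ang 35.9 dist 53.8 z [ 0.014  0.04  -0.999] x [-0.959 -0.282 -0.025]
```

>>> apply_moves --increments '[[[0.005,0,0.003,0],[0.005,0,0.003,0],[0.003,0,0.002,0]]]' --newtons 30

```text
t: 15.65
tcp_pos: [0.554, 0.0606, 0.2236]
tool_rot: [-0.141, 0.989, 0.02, 0.026]
force: [1.8, 2.7, 2.7]
finger_gap: 0.174
```

```bash
python3 - <<'E'
from h import *
plan(.6757,.0952,.1895,196.4);tub()
p,d=manip.snapshot('side');cv2.imwrite('pics/s17.png',cv2.resize(p[140:200,285:355,::-1],None,fx=10,fy=10,interpolation=cv2.INTER_CUBIC))
E
```

```text
t 15.65 tcp [554.   60.6 223.6] az -163.8 tilt 3.71 gap 0.174 F [1.8 2.7 2.7] q [-0.11  0.53  1.71  0.07  0.86 -2.01]
[[-0.0415, -0.0007, 0.0137, -0.07], [-0.0415, -0.0007, 0.0137, -0.07], [-0.0415, -0.0008, 0.0137, -0.07]]
grasp along 43.4 lat -0.5 up 31.7 ang 36.1 dist 53.8 z [ 0.045  0.046 -0.998] x [-0.959 -0.279 -0.056]
```

View pics/s17.png

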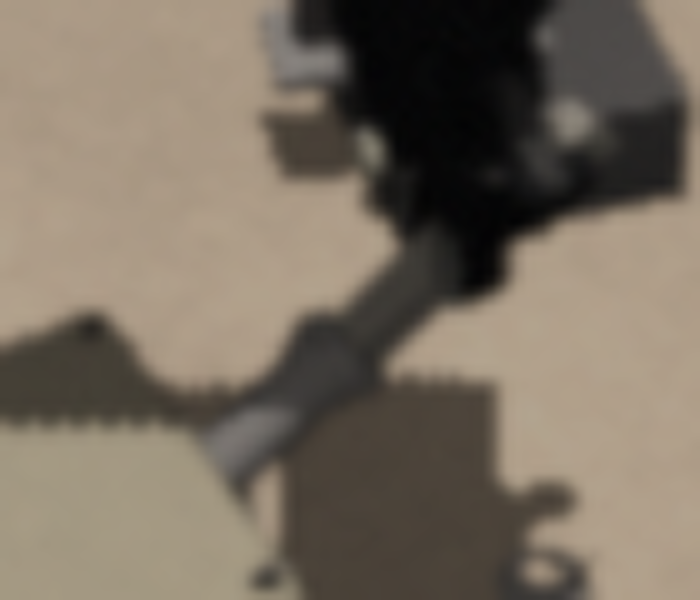

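>>> apply_moves --increments '[[[-0.007,0,-0.0045,0],[-0.011,0,-0.007,0],[-0.011,0,-0.007,0],[-0.011,0,-0.007,0],[0,0,0,0]]]' --newtons 40

```text
t: 16.2
tcp_pos: [0.589, 0.0712, 0.2509]
tool_rot: [-0.141, 0.99, 0.021, 0.02]
force: [-0.1, 0.5, -1.8]
finger_gap: 0.175
```

```bash
python3 - <<'E'
from h import *
plan(.6757,.0952,.1895,196.4);tub()
R=Ro.from_quat(manip.sense()['tool_rot']).as_matrix();print(R.T@np.array([.785,.231,.574]))
E
```

```text
t 16.2 tcp [589.   71.2 250.9] az -163.8 tilt 3.28 gap 0.175 F [-0.1  0.5 -1.8] q [-0.09  0.54  1.59  0.06  0.98 -1.97]
[[-0.029, -0.0011, 0.0218, -0.08], [-0.029, -0.0012, 0.0218, -0.08], [-0.029, -0.0012, 0.0218, -0.08]]
grasp along 79.3 lat 0.1 up 59.0 ang 36.6 dist 98.9 z [ 0.033  0.047 -0.998] x [-0.959 -0.278 -0.045]
[-0.84325413  0.02227277 -0.53617944]
```

>>> apply_moves --increments '[[[-0.012,0,-0.0075,0],[-0.012,0,-0.0075,0],[-0.012,0,-0.0075,0],[-0.012,0,-0.0075,0],[-0.012,0,-0.0075,0]]]'

```text
t: 16.7
tcp_pos: [0.639, 0.0857, 0.2849]
tool_rot: [-0.141, 0.99, 0.022, 0.008]
force: [1.0, -0.2, -1.2]
finger_gap: 0.178
```

```bash
python3 - <<'E'
from h import *
plan(.6757,.0952,.1895,196.4);tub()
R=Ro.from_quat(manip.sense()['tool_rot']).as_matrix();print(R.T@np.array([.785,.231,.574]))
E
```

```text
t 16.7 tcp [639.   85.7 284.9] az -163.8 tilt 2.67 gap 0.178 F [ 1.  -0.2 -1.2] q [-0.06  0.57  1.41  0.05  1.16 -1.93]
[[-0.0119, -0.0017, 0.032, -0.08], [-0.0119, -0.0017, 0.032, -0.08], [-0.0119, -0.0017, 0.032, -0.08]]
grasp along 130.1 lat 0.2 up 93.0 ang 35.6 dist 159.9 z [ 0.01   0.046 -0.999] x [-0.96  -0.278 -0.022]
[-0.83065027  0.02615057 -0.55533619]
```

>>> apply_moves --increments '[[[-0.013,0,-0.0085,0],[-0.013,0,-0.0085,0],[-0.013,0,-0.0085,0],[0,0,-0.01,0],[0,0,0,0]]]'

```text
t: 17.2
tcp_pos: [0.6732, 0.0953, 0.3174]
tool_rot: [-0.14, 0.99, 0.023, 0.001]
force: [0.3, -0.7, -1.7]
finger_gap: 0.171
```

```bash
python3 - <<'E'
from h import *
plan(.6757,.0952,.1895,196.4);tub()
p,d=manip.snapshot('side');cv2.imwrite('pics/s18.png',cv2.resize(p[90:230,260:420,::-1],None,fx=4.5,fy=4.5,interpolation=cv2.INTER_CUBIC))
np.savez('pics/s18.npz',p=p,d=d)
W=cloud('top',np.load('pics/top0.npz')['d']);m=abs(W[...,2]-.12)<.006
a=np.radians(16.4);al=(W[...,0]-.5148)*np.cos(a)+(W[...,1]-.0514)*np.sin(a);la=-(W[...,0]-.5148)*np.sin(a)+(W[...,1]-.0514)*np.cos(a)
for l0 in range(-90,90,20):
    k=m&(la*1000>l0)&(la*1000<l0+20)&(al>-.3)&(al<.05);print(l0,np.round(1000*np.percentile(al[k],[0,1,99,100])) if k.sum() else None)
E
```

```text
t 17.2 tcp [673.2  95.3 317.4] az -163.9 tilt 2.69 gap 0.171 F [ 0.3 -0.7 -1.7] q [-0.04  0.59  1.27  0.05  1.29 -1.9 ]
[[-0.0005, -0.0022, 0.0426, -0.1], [-0.0005, -0.0022, 0.0426, -0.1], [-0.0004, -0.0022, 0.0426, -0.1]]
grasp along 164.8 lat 0.0 up 125.5 ang 37.3 dist 207.2 z [-0.006  0.047 -0.999] x [-0.961 -0.277 -0.008]
-90 [-159. -159. -159. -159.]
-70 [-193. -191.  -47.  -44.]
-50 [-193. -191.  -46.  -45.]
-30 [-193. -192.  -45.  -18.]
-10 [-194. -192.    6.    9.]
10 [-194. -192.  -46.  -27.]
30 [-193. -192.  -47.  -45.]
50 [-194. -192.  -46.  -44.]
70 None
```

View pics/s18.png

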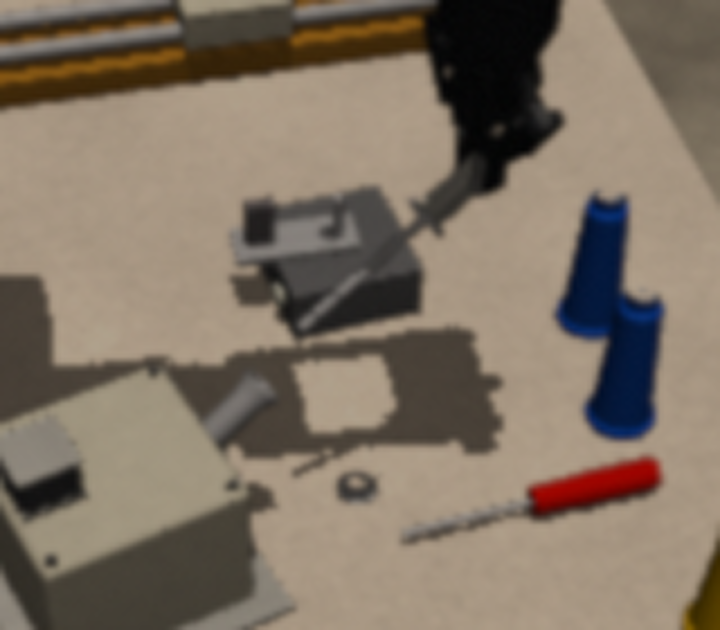

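>>> apply_moves --increments '[[[0,-0.021,0,0],[0,-0.021,0,0],[0.03,0,0,0],[0.04,0,0,0],[0.04,0,0,0]]]'

```text
t: 17.75
tcp_pos: [0.5785, 0.0168, 0.31]
tool_rot: [-0.139, 0.99, 0.023, -0.001]
force: [1.3, -0.4, -1.2]
finger_gap: 0.173
```

>>> apply_moves --increments '[[[0.015,0,0.01,0],[0,0,0,0],[0,0,0,0]]]'

```text
t: 18.05
tcp_pos: [0.5582, 0.0078, 0.2992]
tool_rot: [-0.136, 0.99, 0.023, -0.004]
force: [0.4, -0.2, -1.3]
finger_gap: 0.172
```

```bash
python3 - <<'E'
from h import *
plan(.6757,.0952,.1895,196.4);tub()
p,d=manip.snapshot('side');cv2.imwrite('pics/s19.png',cv2.resize(p[110:250,240:400,::-1],None,fx=4.5,fy=4.5,interpolation=cv2.INTER_CUBIC))
E
```

```text
t 18.05 tcp [558.2   7.8 299.2] az -164.4 tilt 2.7 gap 0.172 F [ 0.4 -0.2 -1.3] q [-0.2   0.45  1.6   0.05  1.12 -2.07]
[[-0.0274, 0.0094, 0.0224, -0.15], [-0.0274, 0.0094, 0.0224, -0.15], [-0.0274, 0.0093, 0.0224, -0.15], [-0.0275, 0.0092, 0.0224, -0.15], [-0.0275, 0.0092, 0.0224, -0.15]]
grasp along 29.2 lat -51.4 up 107.3 ang 74.8 dist 122.5 z [-0.015  0.045 -0.999] x [-0.963 -0.27   0.002]
```

View pics/s19.png

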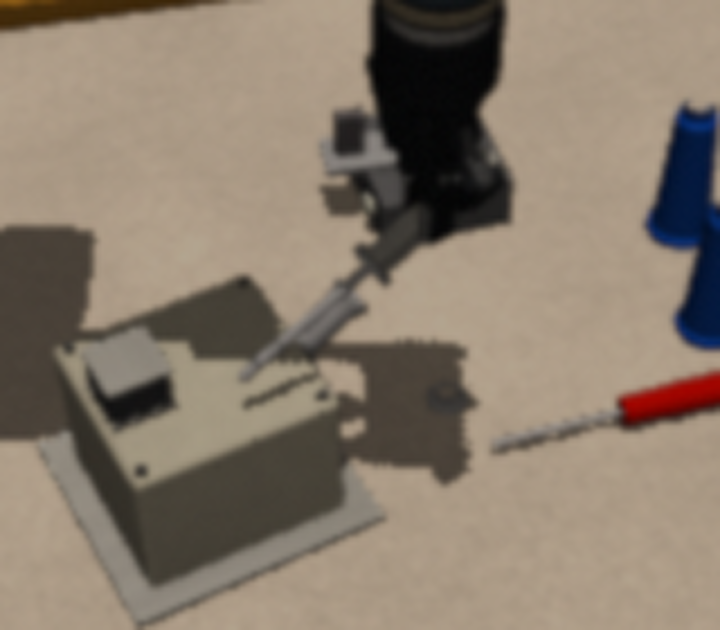

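>>> apply_moves --increments '[[[0,0,0.015,0],[-0.001,0,0.012,0],[-0.002,0,0.012,0],[-0.003,0,0.012,0],[0,0,0,0]]]' --newtons 20

```text
t: 18.6
tcp_pos: [0.5711, 0.0112, 0.2484]
tool_rot: [-0.137, 0.99, 0.022, 0.001]
force: [-1.4, 0.0, 0.8]
finger_gap: 0.171
```

```bash
python3 - <<'E'
from h import *
plan(.6757,.0952,.1895,196.4);tub()
E
```

```text
t 18.6 tcp [571.1  11.2 248.4] az -164.3 tilt 2.48 gap 0.171 F [-1.4  0.   0.8] q [-0.19  0.53  1.62  0.05  1.   -2.06]
[[-0.0308, 0.0125, 0.0155, -0.17], [-0.0308, 0.0124, 0.0155, -0.17], [-0.0308, 0.0123, 0.0155, -0.17], [-0.0309, 0.0122, 0.0155, -0.17]]
grasp along 43.1 lat -52.0 up 56.5 ang 52.7 dist 88.0 z [-0.005  0.043 -0.999] x [-0.963 -0.271 -0.007]
```

>>> apply_moves --increments '[[[0.001,0,0.012,0],[0.001,0,0.012,0],[0.001,0,0.012,0],[0,0,0.01,0],[0,0,0,0]]]'

```text
t: 19.1
tcp_pos: [0.5706, 0.0126, 0.2004]
tool_rot: [-0.137, 0.99, 0.021, 0.003]
force: [0.2, 0.1, 2.4]
finger_gap: 0.172
```

```bash
python3 - <<'E'
from h import *
plan(.6757,.0952,.1895,196.4);tub()
p,d=manip.snapshot('side');cv2.imwrite('pics/s20.png',cv2.resize(p[110:250,240:400,::-1],None,fx=4.5,fy=4.5,interpolation=cv2.INTER_CUBIC))
E
```

```text
t 19.1 tcp [570.6  12.6 200.4] az -164.2 tilt 2.41 gap 0.172 F [0.2 0.1 2.4] q [-0.19  0.59  1.66  0.05  0.89 -2.07]
[[-0.0412, 0.0168, 0.0048, -0.21], [-0.0412, 0.0166, 0.0048, -0.21], [-0.0413, 0.0165, 0.0048, -0.21]]
grasp along 43.3 lat -50.7 up 8.4 ang 11.0 dist 67.2 z [ 0.001  0.042 -0.999] x [-0.962 -0.272 -0.012]
```

View pics/s20.png

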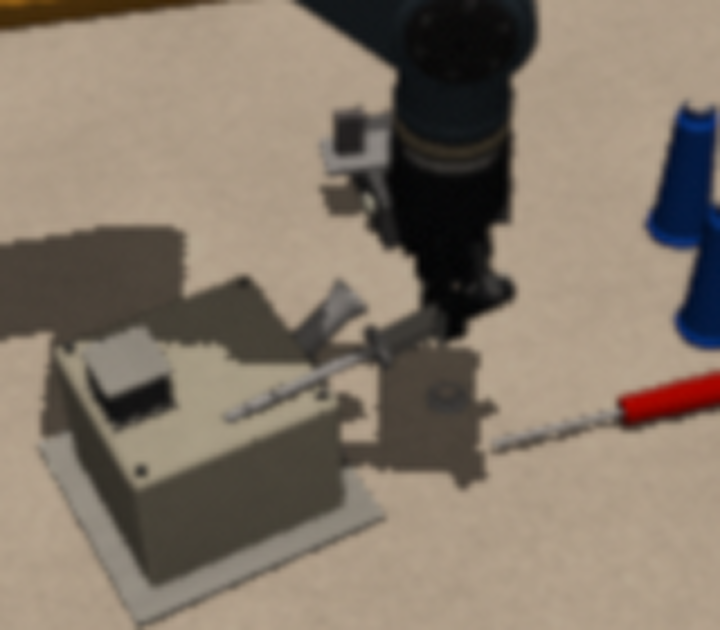

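>>> apply_moves --increments '[[[0,0,0.008,0],[0,0,0.007,0],[0,0,0.002,0],[0,0,0,0]]]'

```text
t: 19.55
tcp_pos: [0.571, 0.0131, 0.1835]
tool_rot: [-0.137, 0.99, 0.02, 0.004]
force: [0.6, 0.3, 4.1]
finger_gap: 0.17
```

```bash
python3 - <<'E'
from h import *
plan(.6757,.0952,.1895,196.4);tub()
E
```

```text
t 19.55 tcp [571.   13.1 183.5] az -164.2 tilt 2.38 gap 0.17 F [0.6 0.3 4.1] q [-0.19  0.62  1.68  0.05  0.85 -2.07]
[[-0.0411, 0.0169, -0.0008, -0.21], [-0.0411, 0.0167, -0.0008, -0.21], [-0.0412, 0.0166, -0.0008, -0.21]]
grasp along 43.9 lat -50.3 up -8.5 ang -10.9 dist 67.3 z [ 0.002  0.041 -0.999] x [-0.962 -0.272 -0.014]
```

>>> apply_moves --increments '[[[0,0,0,0],[0,0,-0.02,0],[0,0,-0.035,0],[0,0,-0.035,0],[0,0,0,0]]]' --newtons 60

```text
t: 20.05
tcp_pos: [0.5686, 0.0096, 0.2727]
tool_rot: [-0.137, 0.99, 0.022, 0.001]
force: [0.8, -0.1, -1.6]
finger_gap: 0.175
```

```bash
python3 - <<'E'
from h import *
tub()
p=np.load('pics/top0.npz')['p'];hsv=cv2.cvtColor(p,cv2.COLOR_RGB2HSV)
roi=np.zeros(p.shape[:2],np.uint8);roi[222:292,408:472]=1
W=cloud('top',np.load('pics/top0.npz')['d'])
b=cv2.medianBlur(p,3).astype(int);m=((b[...,0]-b[...,2])<4)&(roi>0)
n,l,s,c=cv2.connectedComponentsWithStats(m.astype(np.uint8));k=1+np.argmax(s[1:,4]);pts=np.argwhere(l==k)[:,::-1].astype(np.float32)
r=cv2.minAreaRect(pts);print(r,s[k]);print('tray c',ray('top',*r[0],.01)*1000,[np.round(ray('top',*q,.012)[:2]*1000) for q in cv2.boxPoints(r)])
plan(.555,-.37,.21,183)
p,d=manip.snapshot('side');cv2.imwrite('pics/s21.png',cv2.resize(p[110:250,240:400,::-1],None,fx=4.5,fy=4.5,interpolation=cv2.INTER_CUBIC))
E
```

```text
grasp along 40.3 lat -52.9 up 80.7 ang 63.5 dist 104.6 z [-0.005  0.043 -0.999] x [-0.962 -0.271 -0.007]
((438.5780944824219, 256.50823974609375), (37.372467041015625, 45.90427780151367), 6.009006023406982) [ 419  232   40   50 1641]
tray c [ 392.00261355 -378.84153291   10.        ] [array([ 328., -311.]), array([ 470., -331.]), array([ 457., -447.]), array([ 315., -425.])]
t 20.05 tcp [568.6   9.6 272.7] az -164.3 tilt 2.5 gap 0.175 F [ 0.8 -0.1 -1.6] q [-0.2   0.49  1.61  0.05  1.06 -2.07]
[[0.013, -0.0404, 0.0051, 1.42], [0.0119, -0.0407, 0.0051, 1.42], [0.0109, -0.041, 0.0051, 1.42], [0.0099, -0.0413, 0.0051, 1.42], [0.0089, -0.0415, 0.0051, 1.42]]
[[0.0079, -0.0417, 0.0051, 1.42], [0.0068, -0.0419, 0.0051, 1.42], [0.0058, -0.0421, 0.0051, 1.42], [0.0048, -0.0422, 0.0051, 1.42]]
```

View pics/s21.png

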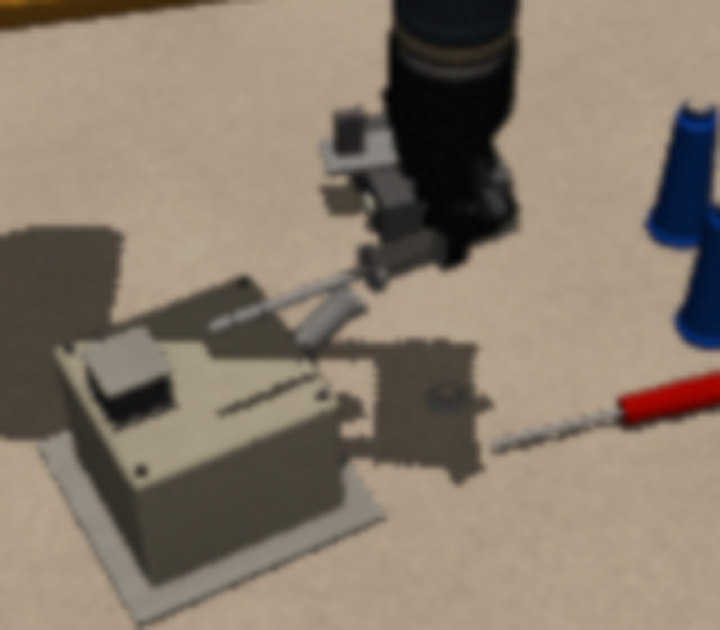

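>>> apply_moves --increments '[[[0.013,-0.04,0.002,1.4],[0.012,-0.041,0.002,1.4],[0.011,-0.041,0.002,1.4],[0.01,-0.041,0.002,1.4],[0.009,-0.042,0.002,1.4]]]'

```text
t: 20.6
tcp_pos: [0.5546, -0.1992, 0.2416]
tool_rot: [-0.079, 0.996, 0.028, -0.009]
force: [0.2, -0.3, -1.9]
finger_gap: 0.171
```

>>> apply_moves --increments '[[[0.008,-0.042,0.002,1.4],[0.007,-0.042,0.002,1.4],[0.006,-0.042,0.004,1.4],[0.005,-0.03,0.004,1.4],[0,0,0,0]]]'

```text
t: 21.1
tcp_pos: [0.5407, -0.3652, 0.2068]
tool_rot: [-0.025, 0.999, 0.032, -0.017]
force: [0.6, -0.4, -1.9]
finger_gap: 0.168
```

```bash
python3 - <<'E'
from h import *
plan(.555,-.3705,.21,183)
print(Ro.from_quat(manip.sense()['tool_rot']).as_matrix().round(3))
E
```

```text
t 21.1 tcp [ 540.7 -365.2  206.8] az -177.1 tilt 4.18 gap 0.168 F [ 0.6 -0.4 -1.9] q [-0.77  0.69  1.4   0.02  1.11 -2.4 ]
[[-0.0139, -0.0058, -0.004, -0.1]]
[[-0.998 -0.048 -0.035]
 [-0.051  0.997  0.064]
 [ 0.032  0.065 -0.997]]
```

>>> apply_moves --increments '[[[-0.012,-0.004,-0.003,0],[0,0,0,0],[0,0,0,0]]]'

```text
t: 21.4
tcp_pos: [0.5495, -0.3662, 0.2021]
tool_rot: [-0.024, 0.999, 0.038, -0.022]
force: [-0.1, 1.5, -2.1]
finger_gap: 0.176
```

```bash
python3 - <<'E'
from h import *
plan(.555,-.3705,.21,183)
for n,(x,y,w,h) in(("side",(240,230,160,130)),("top",(380,150,110,140))):
    p,d=manip.snapshot(n);cv2.imwrite(f'pics/{n}22.png',cv2.resize(p[y:y+h,x:x+w,::-1],None,fx=4,fy=4,interpolation=cv2.INTER_CUBIC))
plan(.555,-.3705,.21,183)
E
```

```text
t 21.4 tcp [ 549.5 -366.2  202.1] az -177.2 tilt 5.0 gap 0.176 F [-0.1  1.5 -2.1] q [-0.76  0.71  1.37  0.03  1.14 -2.39]
[[-0.005, -0.0039, -0.0085, -0.2]]
t 21.5 tcp [ 549.8 -366.3  202.8] az -177.2 tilt 4.92 gap 0.174 F [-0.1 -0.1 -1.6] q [-0.76  0.71  1.37  0.03  1.14 -2.39]
[[-0.0047, -0.0039, -0.0078, -0.19]]
```

View pics/side22.png

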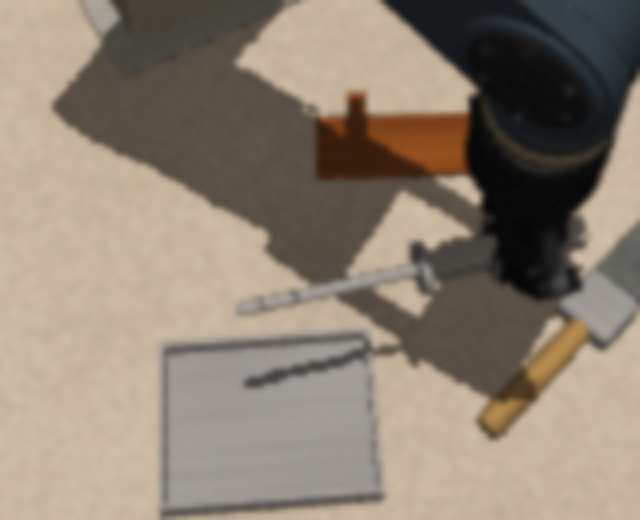

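View pics/top22.png

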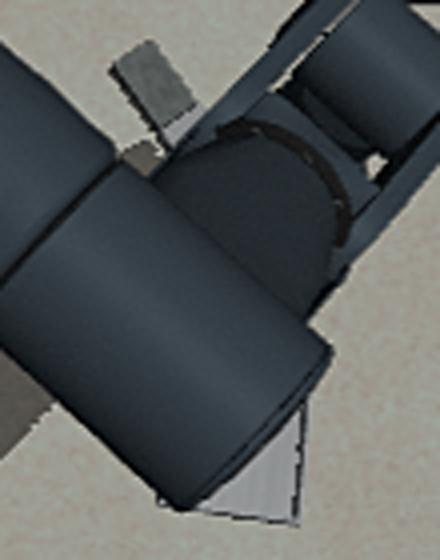

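```bash
python3 - <<'E'
from h import *
R=Ro.from_quat(manip.sense()['tool_rot']).as_matrix();print(R.round(3))
q=[cc(x,y,240,230,4) for x,y in((241,310),(419,270))]
for z in(.135,.145,.155):
    a=ray('side',*q[0],z);print(z,a.round(4))
    for zc in(z-.015,z,z+.015): b=ray('side',*q[1],zc);print('   collar',b.round(4),'len',np.linalg.norm(a-b).round(4),'az',np.degrees(np.arctan2(b[1]-a[1],b[0]-a[0])).round(1))
p,d=manip.snapshot('side');W=cloud('side',d)
for x,y in((246,307),(270,302),(300,296),(330,290),(360,284),(400,275)):
    u,v=[int(round(t)) for t in cc(x,y,240,230,4)];k=W[v-1:v+2,u-1:u+2].reshape(-1,3);k=k[k[:,2]>.09];print(x,len(k),np.median(k,0).round(4) if len(k) else '')
E
```

```text
[[-0.998 -0.046 -0.044]
 [-0.049  0.996  0.074]
 [ 0.04   0.076 -0.996]]
0.135 [ 0.3861 -0.3623  0.135 ]
   collar [ 0.4969 -0.3528  0.12  ] len 0.1121 az 4.9
   collar [ 0.4945 -0.3602  0.135 ] len 0.1084 az 1.1
   collar [ 0.4922 -0.3675  0.15  ] len 0.1072 az -2.8
0.145 [ 0.3858 -0.3672  0.145 ]
   collar [ 0.4953 -0.3577  0.13  ] len 0.1109 az 4.9
   collar [ 0.493  -0.3651  0.145 ] len 0.1072 az 1.1
   collar [ 0.4906 -0.3724  0.16  ] len 0.106 az -2.9
0.155 [ 0.3855 -0.3721  0.155 ]
   collar [ 0.4937 -0.3626  0.14  ] len 0.1097 az 5.0
   collar [ 0.4914 -0.37    0.155 ] len 0.1059 az 1.1
   collar [ 0.4891 -0.3773  0.17  ] len 0.1048 az -2.9
246 9 [ 0.3886 -0.3695  0.1536]
270 9 [ 0.4026 -0.3696  0.1537]
300 8 [ 0.4212 -0.37    0.1514]
330 9 [ 0.4383 -0.3686  0.1506]
360 6 [ 0.4572 -0.3683  0.1501]
400 9 [ 0.4822 -0.3666  0.1471]
```

```bash
python3 - <<'E'
from h import *
p,d=manip.snapshot('side');cv2.imwrite('pics/s23.png',cv2.resize(p[110:180,290:400,::-1],None,fx=6,fy=6,interpolation=cv2.INTER_CUBIC))
plan(.555,-.3705,.21,183);print(manip.sense()['qd'].round(4))
W=cloud('side',d);k=(abs(W[...,0]-.5835)<.06)&(abs(W[...,1]-.28)<.014)&(W[...,2]>.053)&(W[...,2]<.062)
P=W[k];print(len(P),np.polyfit(P[:,0],P[:,2],1),P[:,0].min(),P[:,0].max())
E
```

```text
t 21.6 tcp [ 550.3 -366.8  203.7] az -177.2 tilt 4.79 gap 0.171 F [-0.   0.1 -2. ] q [-0.76  0.71  1.37  0.02  1.14 -2.39]
[[-0.0043, -0.0034, -0.0067, -0.2]]
[-0.002  -0.0044 -0.0118 -0.0012  0.0017 -0.0019]
20 [-0.0372742   0.08016779] 0.6254385967185235 0.6401660358155798
```

View pics/s23.png

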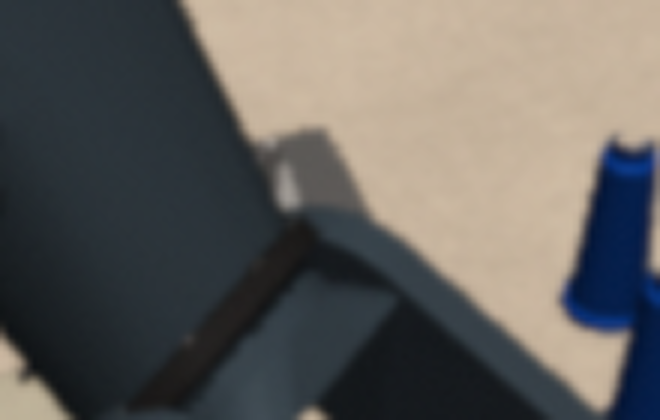

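```bash
python3 - <<'E'
from h import *
p,d=manip.snapshot('top');np.savez('pics/top24.npz',p=p,d=d);cv2.imwrite('pics/t24.png',cv2.resize(p[100:300,190:390,::-1],None,fx=3,fy=3,interpolation=cv2.INTER_CUBIC))
print(manip.sense()['qd'].round(4))
for c in((231,183),): pass
print(tri(*pix('side',[.6215,.2798,.0945]),*pix('top',[.6215,.2798,.0945]))[0],pix('top',[.6215,.2798,.056]))
E
```

```text
[-0.0041 -0.0039 -0.0096  0.0011  0.0003  0.0006]
[621.5 279.8  94.5] [226.79863603 181.56070428]
```

View pics/t24.png

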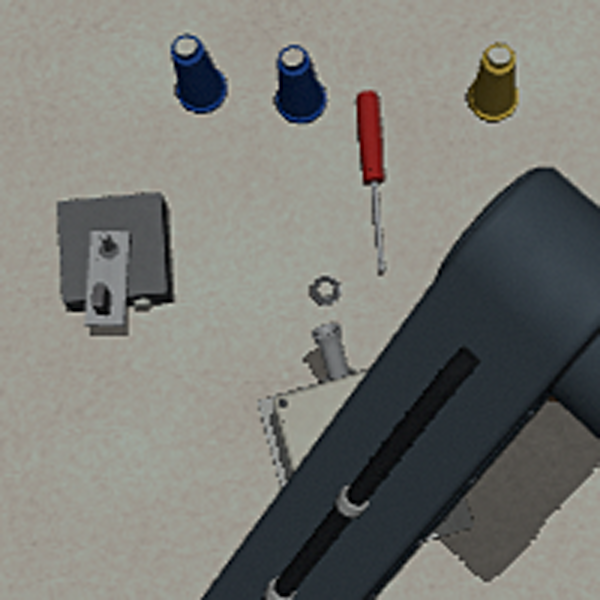

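The top view shows the plate flat on the box with the post through its eye (crop 107,245). The cones, screwdriver and ring haven't moved. I'm handing in.

```bash
python3 -c "
from station import manip
print(manip.sign_off()); s=manip.sense(); print(s['t'],s['tcp_pos'],s['finger_gap'])"
```

```text
the job is handed in; nothing more can be done
None
the job is handed in; nothing more can be done
```

The full sequence was carried out and handed in at about 21.7 s, well inside the 72 s limit. The hand-in gives no verdict, so what follows is my own checks.

**What I did:** I hung the plate on the post and let go of it. I took the rod from its rest and swung it to the tube's 35° in a light grip, using the tube mouth to turn it. I pushed it in until the collar stopped on the mouth, then pulled it right out. I levelled it by pressing its tip on the gear case top, then carried it to the tray.

**What the last checks showed:**
- **Plate:** the top view shows it flat on the box with the post through its eye.
- **Insertion:** the push stopped at about 12 N with the grip 53.8 mm from the mouth, against about 53.5 mm expected. The side picture showed no gap under the collar.
- **Rod at the end:** still gripped and almost still, with its tip near (0.387, -0.370, 0.152) m. That is roughly 10 mm from the tray centre, which I measured at (0.392, -0.379).
- **Bystanders:** the cones, screwdriver and bobbin looked unmoved in the last top view. The bottle was last seen in the first pictures. The brush was last seen in the pictures taken over the tray, and I did not compare its position.

**What disagreed or could not be checked:**
- **Rod not quite level:** the rod ended about 4° (0.065 rad) tip-up, inside the 0.15 rad allowed, because the tool had drifted about 5° off vertical.
- **Tip seen by one camera only:** in the final pose the arm hid the tip from the top camera, so its position comes from the side camera's depth.
- **Tube mouth height:** one two-camera measurement put the mouth 5 mm too high, so I used the given 135 mm instead.

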